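Put the bench drivers away in the kit drawer

TASK

Pull the drawer fully open, take every driver out of the leaning stand and lay them all flat on the drawer's floor, side by side and straight, each with its handle at the yellow-marked end and its tip pointing to the other end. When all are in, push the drawer fully shut, and leave the other things on the bench where they are.

Things in the scene. Friction and masses are not known exactly. Their poses are not given: they have to be found in the camera images.
- blue: Driver, blue square handle (100 x 26 x 26 mm, black bands near both ends), steel round shaft 8 mm thick, 80 mm long; 180 mm overall, about 0.12 kg, balance point 14 mm from the handle's centre towards the tip. Origin at the shaft's tip, +x along the tool from handle to tip; y and z square to the handle's flats. May be absent.
- blue_grip (a point): Centre of the blue driver's handle, 130 mm behind the tip; axes as the driver's. 13 mm above the surface when the driver lies flat.
- orange: Driver, orange square handle (100 x 26 x 26 mm, black bands near both ends), steel round shaft 8 mm thick, 80 mm long; 180 mm overall, about 0.12 kg, balance point 14 mm from the handle's centre towards the tip. Origin at the shaft's tip, +x along the tool from handle to tip; y and z square to the handle's flats. May be absent.
- orange_grip (a point): Centre of the orange driver's handle, 130 mm behind the tip; axes as the driver's. 13 mm above the surface when the driver lies flat.
- green: Driver, green square handle (100 x 26 x 26 mm, black bands near both ends), steel round shaft 8 mm thick, 80 mm long; 180 mm overall, about 0.12 kg, balance point 14 mm from the handle's centre towards the tip. Origin at the shaft's tip, +x along the tool from handle to tip; y and z square to the handle's flats. May be absent.
- green_grip (a point): Centre of the green driver's handle, 130 mm behind the tip; axes as the driver's. 13 mm above the surface when the driver lies flat.
- white: Driver, white square handle (100 x 26 x 26 mm, black bands near both ends), steel round shaft 8 mm thick, 80 mm long; 180 mm overall, about 0.12 kg, balance point 14 mm from the handle's centre towards the tip. Origin at the shaft's tip, +x along the tool from handle to tip; y and z square to the handle's flats. May be absent.
- white_grip (a point): Centre of the white driver's handle, 130 mm behind the tip; axes as the driver's. 13 mm above the surface when the driver lies flat.
- stand: Fixed raked driver stand: grey block 290 mm wide, red cheeks; four sockets in a row at its y = -105, -35, 35, 105 mm. Origin under its middle on the bench, z up. A stored driver leans about 40 to 45 degrees from upright, handle up and towards the stand's -x (roughly the robot), tip down towards +x; its handle's centre is about 32 mm to -x of and 127 mm above the stand's origin.
- stand_mid (a point): Middle of the grey block's sloping upper face, 88 mm above the bench. The handle's lower end rests on this face; the shaft goes through a 45 mm deep, 10.5 mm square socket and sticks out below. Pull a driver 85 mm along its own length to clear the socket.
- unit: Fixed low grey drawer unit, 300 mm wide, 310 mm deep, 85 mm high; a red bin of tyres stands on it (80 mm higher, from 150 mm behind the front). Origin on the bench below the middle of its front face; +x points into the unit, so the drawer slides out along -x; +y runs along the front, roughly away from the robot.
- drawer (a joint): How far the drawer is pulled out, in m: 0 fully shut, 0.265 fully open. Light friction of about 1.5 N; it stays where it is left.
- drawer_in (a point): Centre of the drawer floor's upper face, 14 mm above the bench, moving with the drawer, axes like the unit's. Inside: 275 mm along x, 252 mm along y, walls 30 mm high, front panel 48 mm above the floor. A yellow stripe 45 mm wide on the black floor and a yellow rim mark the -y end (nearest the robot), where the handles belong.
- drawer_handle (a point): Middle of the drawer's steel pull bar: 110 mm long along the unit's y, 10 mm thick, 12 mm high, 44 mm above the bench, with a clear gap of 33 mm between it and the red front panel; its posts are 50 mm either side of the middle. Can be pinched from above.
- wheel_a: Bystander: black tyred wheel lying flat, 70 mm across, 28 mm high; origin under its centre. Leave alone.
- battery: Bystander: black and yellow battery pack, 100 x 50 x 30 mm; origin under its centre. Leave alone.

How it is judged:
On the way, in this order (a step that is already met when the one before it is completed fails the run):
1. the drawer is pulled fully open (value of joint drawer above 0.24 m), for 0.2 s.
2. every driver lies flat and straight in the open drawer, handle at the yellow end, let go (angle between blue's own x axis and vertical between 1.37 and 1.77 rad and angle between the x axis of each of blue, orange, green, white and the y axis of drawer_in, either way round below 0.26 rad and y of each of blue, orange, green, white in the frame of drawer_in above 0.02 m and y of blue_grip in the frame of drawer_in between -0.13 and 0.005 m and x of blue_grip in the frame of drawer_in between -0.14 and 0.14 m and z of blue_grip in the frame of drawer_in between 0.005 and 0.024 m and linear speed of each of blue, orange, green, white below 0.03 m/s and contact force between the fingers and blue below 0.2 N and angle between orange's own x axis and vertical between 1.37 and 1.77 rad and y of orange_grip in the frame of drawer_in between -0.13 and 0.005 m and x of orange_grip in the frame of drawer_in between -0.14 and 0.14 m and z of orange_grip in the frame of drawer_in between 0.005 and 0.024 m and contact force between the fingers and orange below 0.2 N and angle between green's own x axis and vertical between 1.37 and 1.77 rad and y of green_grip in the frame of drawer_in between -0.13 and 0.005 m and x of green_grip in the frame of drawer_in between -0.14 and 0.14 m and z of green_grip in the frame of drawer_in between 0.005 and 0.024 m and contact force between the fingers and green below 0.2 N and angle between white's own x axis and vertical between 1.37 and 1.77 rad and y of white_grip in the frame of drawer_in between -0.13 and 0.005 m and x of white_grip in the frame of drawer_in between -0.14 and 0.14 m and z of white_grip in the frame of drawer_in between 0.005 and 0.024 m and contact force between the fingers and white below 0.2 N and value of joint drawer above 0.12 m), for 0.3 s.
3. the drawer is fully shut (value of joint drawer below 0.008 m), for 0.2 s.
At the end, for the whole second after the job is handed in: Drawer shut to within 8 mm; every driver present lies in it on the floor (not on another, level within 0.2 rad), within 0.26 rad of the drawer's y axis, its handle's centre in the yellow half and its tip at least 20 mm into the other half, released and at rest (angle between blue's own x axis and vertical between 1.37 and 1.77 rad and angle between the x axis of each of blue, orange, green, white and the y axis of drawer_in, either way round below 0.26 rad and y of each of blue, orange, green, white in the frame of drawer_in above 0.02 m and y of blue_grip in the frame of drawer_in between -0.13 and 0.005 m and x of blue_grip in the frame of drawer_in between -0.14 and 0.14 m and z of blue_grip in the frame of drawer_in between 0.005 and 0.024 m and linear speed of each of blue, orange, green, white below 0.03 m/s and contact force between the fingers and blue below 0.2 N and angle between orange's own x axis and vertical between 1.37 and 1.77 rad and y of orange_grip in the frame of drawer_in between -0.13 and 0.005 m and x of orange_grip in the frame of drawer_in between -0.14 and 0.14 m and z of orange_grip in the frame of drawer_in between 0.005 and 0.024 m and contact force between the fingers and orange below 0.2 N and angle between green's own x axis and vertical between 1.37 and 1.77 rad and y of green_grip in the frame of drawer_in between -0.13 and 0.005 m and x of green_grip in the frame of drawer_in between -0.14 and 0.14 m and z of green_grip in the frame of drawer_in between 0.005 and 0.024 m and contact force between the fingers and green below 0.2 N and angle between white's own x axis and vertical between 1.37 and 1.77 rad and y of white_grip in the frame of drawer_in between -0.13 and 0.005 m and x of white_grip in the frame of drawer_in between -0.14 and 0.14 m and z of white_grip in the frame of drawer_in between 0.005 and 0.024 m and contact force between the fingers and white below 0.2 N and value of joint drawer below 0.008 m); the robot touches nothing.
It fails at once if one of the other things on the bench is shoved more than 50 mm from its place (distance of any of wheel_a, battery from where it was at the start of the episode above 0.05 m).
Of blue, orange, green, white only 3 to 4 are there at a start; the rules pass over those that are not, and their reading is None.
At some moment in a run one of blue, orange, green, white may be knocked a few centimetres aside while the robot is not near it.
Once in a run the grip may slacken for a moment while it holds something.
It also fails if it takes over 210 s, if anything falls off the work surface, if the arm or the gripper's body presses on something with over 40 N, if the wrist force passes 120 N, or if a joint passes its speed limit or range.

ROBOT

A 6-joint arm with a two-finger parallel gripper is mounted at the origin on the work surface. World frame = base frame: x ahead of the robot, y to its left, z up, the work surface at z = 0. Lengths are in m, angles in rad, forces in N, time in s.
With the tool pointing down it reaches from about 0.35 to 0.875 m from the base axis. Payload 4.2 kg.
Tool frame: the origin (TCP) lies on the centre line of the jaws, within the pads' length; the fingertips stand 22 mm ahead of it and the grasp point (between the pads) lies 3 mm ahead of it; z points along the fingers, x is the direction in which the jaws open and shut, and the axes are right-handed (so a half turn about z gives the same grasp; the last joint's range is limited). The gripper opens to 85 mm and grips with 20 to 120 N. Pads are 22 mm wide; open, the fingers measure 114 mm over their backs; the gripper's body (76 mm by 85 mm) begins 54 mm behind the grasp point. The pads swing forward as they close: fully open they stand 13 mm farther back than shut.
Start: joints at [-0.852, 0.385, 0.008, 0, -1.194, -0.259], TCP at [0.277, -0.56, 0.253] pointing down, gripper open.
Joint ranges: [-3.14, 3.14], [-1.21, 2.06], [-1.07, 1.41], [-3.16, 2.05], [-2.99, -0.16], [-3.1, 3.1]. Speed limits (rad/s): [2.79, 2.79, 3.14, 3.14, 3.14, 3.14].

INTERFACE

Orientations are given as [roll, pitch, yaw] about the fixed x, y, z axes, in that order (R = Rz(yaw) Ry(pitch) Rx(roll)).
In Python, from rig import bot, viewer, ticket gives the robot as it stands.
- The arm moves only by the shell command python3 -m jog 'ROWS' [OPENING] [FORCE]. ROWS is JSON, a list of rows, each a list of 2 entries, a list of its own where there are three numbers: the shift along the tool's x, y, z normalised to -1 to 1, where 1 is 0.3 m, then the turn, a rotation vector about the tool's x, y, z normalised to -1 to 1, where 1 is 180 degrees. A call has 1 to 12 rows; each row shifts and turns the commanded pose from where the row before left it, along the tool's axes as they then stand; what a row does not reach is not made up. A row lasts 1/8 s, in which the tool goes at most 62.5 mm and 10.7 degrees, less where a joint would pass 70% of its speed; a pose out of reach is approached as far as the arm can. A call with a number of a shift or a turn outside -1 to 1 is refused whole. A call with a gripper value outside its range is refused whole. OPENING is the opening, from 0 (shut) to 1 (fully open), set as the call begins (- or left out, the last holds). The fingers move at their own pace and stop on an object; FORCE is the grip in N (left out, the last holds). Time passes only in rows, so rows that do not move let the fingers close. It gives the time, the measured TCP pose, the force and the opening at its end, in the units of the state.
- bot.observe(): the state, without advancing time (a new reading comes with each control period).
- viewer.capture(name): name is "side" or "top"; returns (picture, depth): 420x560x3 uint8, blue, green, red; 420x560 float32, m along the optical axis (not along the pixel's ray), 0 where there is no reading.
- viewer.camera_model(name): a dict with "fx", "fy", "cx", "cy" (pixels), "k1" (the pictures are not rectified: a ray, as slopes to the right and down, at radius r is drawn at 1 + k1 r^2 times it, then the intrinsics apply), "extrinsics" (4x4, takes a point from camera to world coordinates). Camera axes: x right, y up, looking along -z (the intrinsics and any distortion apply to the point x, -y, -z); pixel columns grow to the right and rows downward; lengths in m; the calibration is good to about 2 mm. A picture is of the moment at which its call begins. camera_model takes no time and is no camera call.
- ticket.close_job(): hands the job in, once; it reports no verdict.
The state is a dict: "t": time; "joint_positions": joint angles; "joint_vel": joint speeds; "effort": joint torques, N m; "tcp_pos": TCP position; "tool_rot": TCP orientation; "force": force on the tool from outside, world axes, zero at the start; "moment": the same for the moment, N m; "gripper_width": finger opening in m.
Only numpy, scipy, OpenCV 4.12 (cv2) and the standard library are available. Lean on these libraries where they do the work, as an engineer would, in place of code of your own. Each camera call takes 0.05 s, during which the arm holds its last target.

## Working session

There is one attempt and no reset: what is moved stays moved. The work goes in short steps, Python scripts to look and compute and a shell command to move; the robot and the scene stay as the last step left them, time stands still between calls to the robot, and variables do not carry over. Pictures are saved under pics/ and viewed, and the job is handed in when it is done.

```bash
ls; mkdir -p pics
python3 - <<'E'
from rig import bot, viewer, ticket
import cv2
for n in ("side","top"):
    p,d=viewer.capture(n)
    cv2.imwrite(f"pics/{n}0.png",p)
    import numpy as np
    np.save(f"pics/{n}0.npy",d)
    m=viewer.camera_model(n); print(n,m)
print(bot.observe())
E
```

```text
pics
side {'fx': 538.1103712336633, 'fy': 538.1103712336633, 'cx': 282.0439387825105, 'cy': 213.3308655722941, 'k1': -0.07523970809051259, 'extrinsics': array([[-0.92686619,  0.25262768, -0.27766585,  0.15212782],
       [-0.37509589, -0.59389412,  0.71175336,  1.16870419],
       [ 0.01490448,  0.76385144,  0.64521999,  1.25277001],
       [ 0.        ,  0.        ,  0.        ,  1.        ]])}
top {'fx': 538.2542757562218, 'fy': 538.2542757562218, 'cx': 286.29420225781274, 'cy': 210.69257796290682, 'k1': -0.15735547342471176, 'extrinsics': array([[ 3.25144311e-04,  9.95968719e-01, -8.97006443e-02,
         4.55470780e-01],
       [-9.99912249e-01, -8.64136964e-04, -1.32191822e-02,
        -7.62489163e-02],
       [-1.32434056e-02,  8.96970712e-02,  9.95881041e-01,
         1.80108481e+00],
       [ 0.00000000e+00,  0.00000000e+00,  0.00000000e+00,
         1.00000000e+00]])}
{'t': 0.1, 'joint_positions': array([-8.52437358e-01,  3.85513330e-01,  6.80888387e-03, -4.10227781e-04,
       -1.19399977e+00, -2.58606131e-01]), 'joint_vel': array([ 2.82048078e-04, -2.77976529e-03,  3.28237085e-03,  1.98888327e-03,
       -5.55789026e-05,  3.57372498e-04]), 'effort': array([-9.29914640e-04, -3.93318379e+01,  1.88929224e+01,  4.19791326e+00,
       -2.60710432e-03,  1.32121522e-05]), 'tcp_pos': array([ 0.27714898, -0.55968487,  0.25233243]), 'tool_rot': array([-3.14147322e+00, -1.94195277e-03,  2.03039774e+00]), 'force': array([-0.18171532,  0.25209711,  0.36073684]), 'moment': array([ 0.01826458,  0.02081063, -0.02907752]), 'gripper_width': 0.08502150669314278}
```

View pics/top0.png

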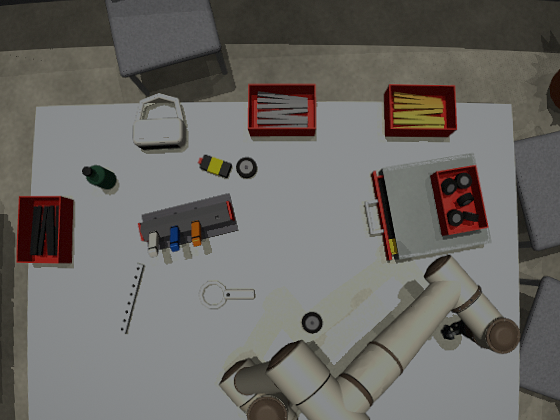

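View pics/side0.png

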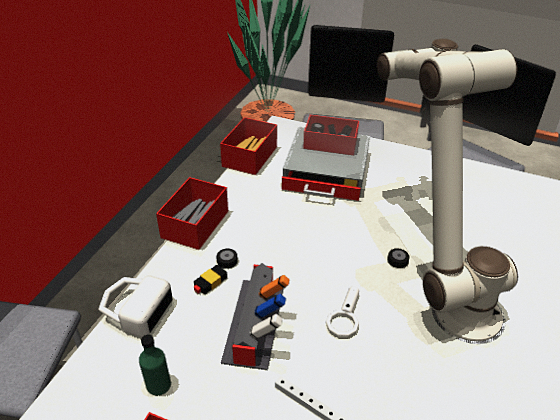

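```bash
cat > h.py <<'E'
import numpy as np, cv2
from rig import bot, viewer, ticket
from scipy.spatial.transform import Rotation as R
def ray(m,u,v):
    K=np.array([[m['fx'],0,m['cx']],[0,m['fy'],m['cy']],[0,0,1]])
    p=np.array([[[float(u),float(v)]]])
    q=cv2.undistortPoints(p,K,np.array([m['k1'],0,0,0]))[0,0]
    return np.array([q[0],-q[1],-1.0])
def pw(n,d,u,v,z=None):
    """world pos by depth (median 3x3), or by intersecting plane z"""
    m=viewer.camera_model(n);E=m['extrinsics'];r=ray(m,u,v)
    if z is None:
        w=d[int(v)-1:int(v)+2,int(u)-1:int(u)+2];w=w[w>0]
        if not len(w): return np.full(3,np.nan)
        return (E@np.append(r*np.median(w),1))[:3]
    w=E[:3,:3]@r; s=(z-E[2,3])/w[2]
    return E[:3,3]+s*w
def cloud(n,d,u0,v0,u1,v1):
    m=viewer.camera_model(n);E=m['extrinsics']
    K=np.array([[m['fx'],0,m['cx']],[0,m['fy'],m['cy']],[0,0,1]])
    uu,vv=np.meshgrid(np.arange(u0,u1),np.arange(v0,v1))
    q=cv2.undistortPoints(np.stack([uu,vv],-1).reshape(-1,1,2).astype(float),K,np.array([m['k1'],0,0,0]))[:,0]
    z=d[v0:v1,u0:u1].reshape(-1)
    P=np.stack([q[:,0]*z,-q[:,1]*z,-z],-1)
    return (P@E[:3,:3].T+E[:3,3]).reshape(v1-v0,u1-u0,3)
def proj(n,P):
    m=viewer.camera_model(n);E=m['extrinsics']
    c=np.linalg.inv(E)@np.append(P,1)
    x,y=c[0]/-c[2],-c[1]/-c[2]; r2=x*x+y*y;f=1+m['k1']*r2
    return m['fx']*x*f+m['cx'],m['fy']*y*f+m['cy']
def snap(n,tag,crop=None,s=3):
    p,d=viewer.capture(n); np.save(f'pics/{n}{tag}.npy',d); cv2.imwrite(f'pics/{n}{tag}_raw.png',p)
    if crop:
        u0,v0,u1,v1=crop; p=cv2.resize(p[v0:v1,u0:u1],None,fx=s,fy=s,interpolation=cv2.INTER_CUBIC)
    cv2.imwrite(f'pics/{n}{tag}.png',p); return p,d
def rows(tgt_pos,tgt_R):
    """print total tool-frame shift/turn normalised"""
    s=bot.observe();Rc=R.from_euler('xyz',s['tool_rot'])
    sh=Rc.inv().apply(np.array(tgt_pos)-s['tcp_pos'])/0.3
    tu=(Rc.inv()*tgt_R).as_rotvec()/np.pi
    print('shift',sh.round(4),'turn',tu.round(4),'|mm|',np.linalg.norm(sh)*300,'deg',np.linalg.norm(tu)*180)
E
python3 - <<'E'
import cv2
p=cv2.imread('pics/top0.png')
cv2.imwrite('pics/top0_st.png',cv2.resize(p[185:270,130:245],None,fx=6,fy=6,interpolation=cv2.INTER_CUBIC))
cv2.imwrite('pics/top0_un.png',cv2.resize(p[145:270,355:495],None,fx=4.7,fy=4.7,interpolation=cv2.INTER_CUBIC))
p=cv2.imread('pics/side0.png')
cv2.imwrite('pics/side0_st.png',cv2.resize(p[250:380,215:305],None,fx=4.5,fy=4.5,interpolation=cv2.INTER_CUBIC))
E
```

```text
(no output)
```

View pics/top0_st.png

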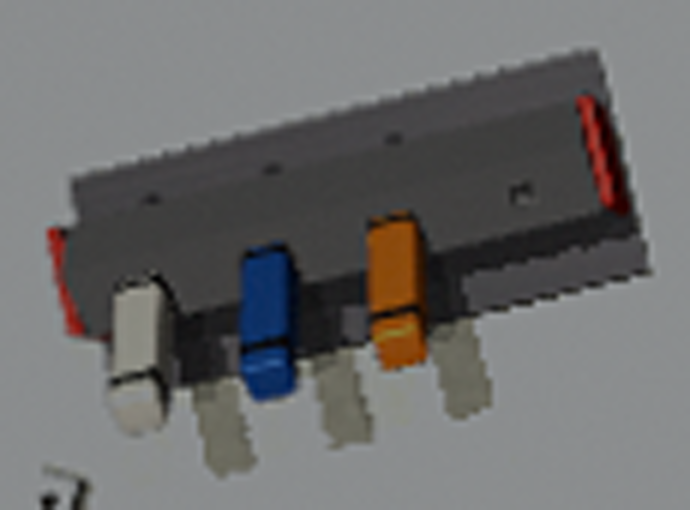

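View pics/top0_un.png

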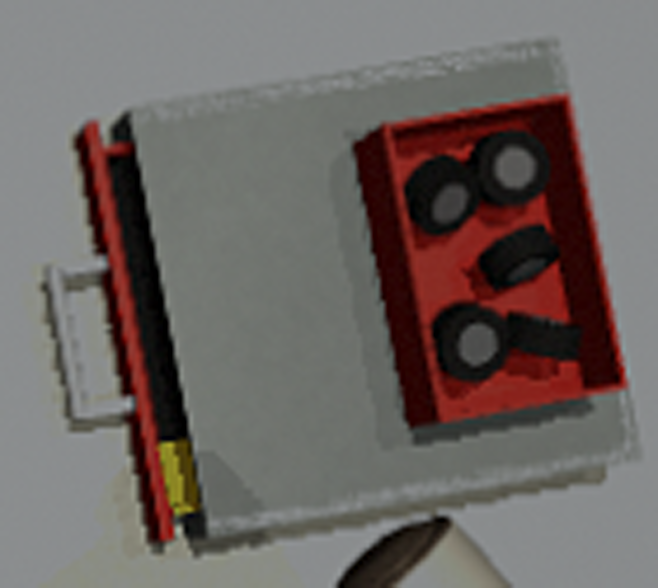

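View pics/side0_st.png

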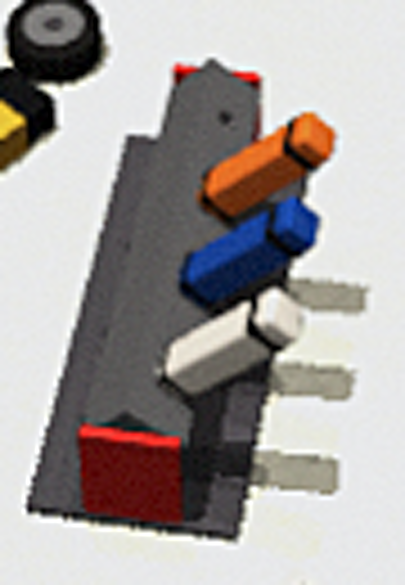

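Run:
```python
from h import *
np.set_printoptions(precision=4,suppress=True)
d=np.load('pics/top0.npy')
u=lambda a,b:(355+a/4.7,145+b/4.7)
for nm,(a,b),z in [('bar1',(53,270),.05),('bar2',(78,423),.05),('pan1',(90,123),.062),('pan2',(165,545),.062),('uf1',(130,110),.085),('uf2',(200,530),.085),('ub1',(560,40),.085),('ub2',(640,458),.085)]:
    print(nm,pw('top',d,*u(a,b),z),pw('top',d,*u(a,b)))
s=lambda a,b:(130+a/6,185+b/6)
for nm,(a,b) in [('face socket4',(522,195)),('o_low',(395,235)),('o_hi',(398,305)),('o_top',(400,350)),('b_low',(267,265)),('b_hi',(267,335)),('w_low',(138,300)),('w_hi',(138,370)),('cheekR',(603,150)),('cheekL',(65,280))]:
    print(nm,pw('top',d,*s(a,b)))
d=np.load('pics/side0.npy')
t=lambda a,b:(215+a/4.5,250+b/4.5)
for nm,(a,b) in [('w_end',(283,325)),('b_end',(300,225)),('o_end',(315,140)),('b_mid',(235,250))]: print(nm,pw('side',d,*t(a,b)))
```

```text
bar1 [ 0.6401 -0.3151  0.05  ] [ 0.6404 -0.3155  0.0468]
bar2 [ 0.5334 -0.3312  0.05  ] [ 0.5356 -0.3385 -0.0005]
pan1 [ 0.7418 -0.3409  0.062 ] [ 0.7419 -0.341   0.0614]
pan2 [ 0.4487 -0.3888  0.062 ] [ 0.4485 -0.3987  0.0071]
uf1 [ 0.7472 -0.3653  0.085 ] [ 0.7472 -0.3654  0.0846]
uf2 [ 0.4588 -0.4088  0.085 ] [ 0.4589 -0.4143  0.0568]
ub1 [ 0.7984 -0.6714  0.085 ] [ 0.8144 -0.6993  0.0046]
ub2 [ 0.5059 -0.7189  0.085 ] [ 0.5083 -0.7487  0.0053]
face socket4 [0.5885 0.1695 0.0822]
o_low [0.5649 0.2322 0.1138]
o_hi [0.5264 0.2232 0.1519]
o_top [0.5029 0.2197 0.1637]
b_low [0.549  0.3005 0.1135]
b_hi [0.5107 0.2909 0.154 ]
w_low [0.5301 0.3689 0.1168]
w_hi [0.4923 0.3583 0.1547]
cheekR [0.6126 0.1259 0.0832]
cheekL [0.5422 0.4179 0.085 ]
w_end [0.471  0.3655 0.16  ]
b_end [0.489  0.2957 0.1631]
o_end [0.5064 0.2284 0.1615]
b_mid [0.5271 0.3038 0.1317]
```

The pictures show three drivers, left to right in the top view: white (row ~215 to 257, column ~153), blue (~174) and orange (~196). The right socket is empty, so green is absent. The drawer stands ajar, with its pull bar at about (365..371, 202..235). The heights I measured match the ones given.

Run:
```python
from h import *
rows([0.587,-0.323,0.252],R.from_euler('xyz',[np.pi,0,np.radians(99.1)]))
```

```text
shift [0.2489 1.2756 0.0014] turn [-0.0001 -0.0006  0.0957] |mm| 389.907032786659 deg 17.233585942699147
```

```bash
python3 -m jog '[[[0.0249,0.12756,0],[0,0,0]],[[0.0249,0.12756,0],[0,0,0]],[[0.0249,0.12756,0],[0,0,0]],[[0.0249,0.12756,0],[0,0,0]],[[0.0249,0.12756,0],[0,0,0]],[[0.0249,0.12756,0],[0,0,0]],[[0.0249,0.12756,0],[0,0,0]],[[0.0249,0.12756,0],[0,0,0]],[[0.0249,0.12756,0],[0,0,0]],[[0.0249,0.12756,0],[0,0,0]],[[0,0,0],[0,0,0.0478]],[[0,0,0],[0,0,0.0478]]]' 0.36 40
python3 - <<'E'
from h import *
rows([0.587,-0.323,0.047],R.from_euler('xyz',[np.pi,0,np.radians(99.1)]))
E
```

```text
t: 1.6
tcp_pos: [0.5874, -0.3225, 0.2522]
tool_rot: [-3.14, -0.001, 1.726]
force: [-0.6, -0.3, 0.1]
gripper_width: 0.0308
shift [-2.100e-03 -6.000e-04  6.841e-01] turn [-0.0005 -0.0003 -0.001 ] |mm| 205.2362919530838 deg 0.21366945622653893
```

```bash
python3 -m jog '[[[0,0,0.11],[0,0,0]],[[0,0,0.11],[0,0,0]],[[0,0,0.11],[0,0,0]],[[0,0,0.08],[0,0,0]],[[0,0,0],[0,0,0]]]'
python3 - <<'E'
from h import *
snap('top','1',(340,150,480,270),5)
E
```

```text
t: 2.22
tcp_pos: [0.5856, -0.3227, 0.1274]
tool_rot: [-3.136, -0.003, 1.73]
force: [0.4, -0.1, -0.2]
gripper_width: 0.0309
```

View pics/top1.png

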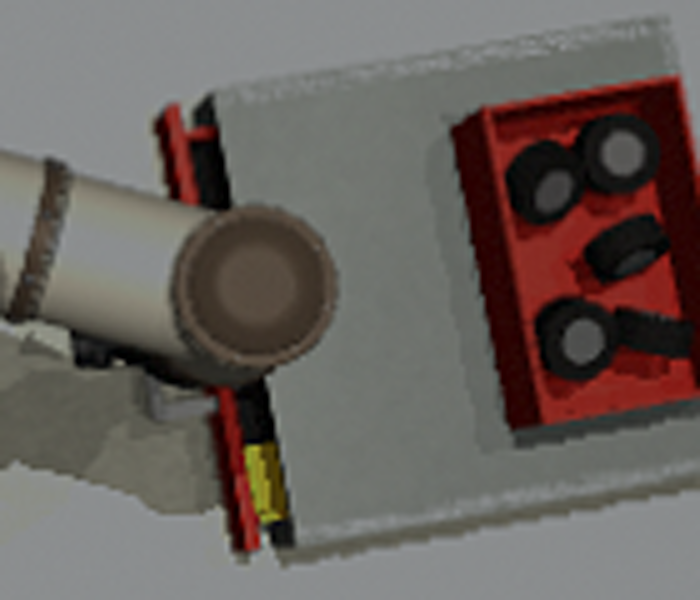

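The wrist hides the bar in the top view. The visible end of the bar lies where I measured it, so I'll go down.

```bash
python3 -m jog '[[[0,0,0.07],[0,0,0]],[[0,0,0.07],[0,0,0]],[[0,0,0.07],[0,0,0]],[[0,0,0.055],[0,0,0]],[[0,0,0],[0,0,0]]]'
python3 - <<'E'
from h import *
snap('side','2',(270,120,400,220),5)
E
```

```text
t: 2.9
tcp_pos: [0.5868, -0.3232, 0.0502]
tool_rot: [-3.14, -0.001, 1.73]
force: [0.5, -0.1, 1.3]
gripper_width: 0.0305
```

View pics/side2.png

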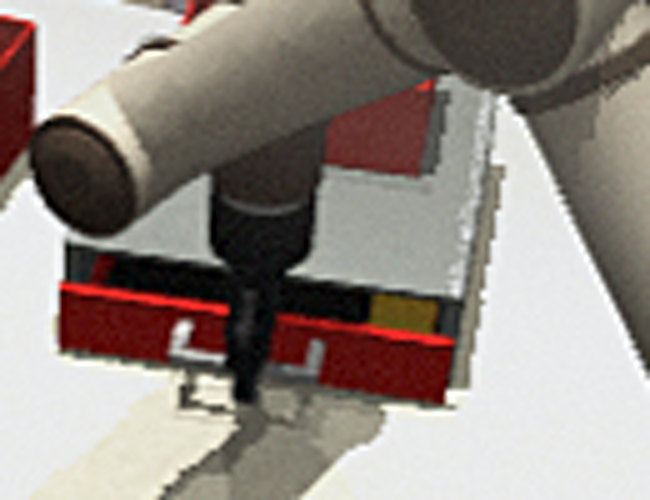

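```bash
python3 -m jog '[[[0,0,0],[0,0,0]],[[0,0,0],[0,0,0]],[[0,0,0],[0,0,0]],[[0,0,0],[0,0,0]],[[0.03,0,0],[0,0,0]],[[0.06,0,0],[0,0,0]],[[0.07,0,0],[0,0,0]],[[0.07,0,0],[0,0,0]],[[0.07,0,0],[0,0,0]],[[0.07,0,0],[0,0,0]],[[0.07,0,0],[0,0,0]],[[0.07,0,0],[0,0,0]]]' 0 40
python3 -m jog '[[[0.07,0,0],[0,0,0]],[[0.07,0,0],[0,0,0]],[[0.06,0,0],[0,0,0]],[[0.03,0,0],[0,0,0]],[[0.02,0,0],[0,0,0]],[[0.02,0,0],[0,0,0]],[[0.02,0,0],[0,0,0]],[[0,0,0],[0,0,0]]]'
```

```text
t: 4.45
tcp_pos: [0.5624, -0.1723, 0.0522]
tool_rot: [-3.141, 0.001, 1.731]
force: [-3.6, -2.6, 8.5]
gripper_width: 0.0091
t: 5.45
tcp_pos: [0.5478, -0.0862, 0.0522]
tool_rot: [-3.139, 0.0, 1.731]
force: [-5.6, 1.0, 12.3]
gripper_width: 0.0089
```

```bash
python3 -m jog '[[[0.015,0,0],[0,0,0]],[[0.015,0,0],[0,0,0]],[[0.01,0,0],[0,0,0]],[[0,0,0],[0,0,0]]]'
python3 - <<'E'
from h import *
print(bot.observe()['force'])
snap('side','3',(270,100,460,240),4)
E
```

```text
t: 5.95
tcp_pos: [0.547, -0.0813, 0.0522]
tool_rot: [-3.139, 0.007, 1.731]
force: [2.4, -33.2, 5.1]
gripper_width: 0.0092
[  2.35821626 -33.16147613   5.13945005]
```

View pics/side3.png

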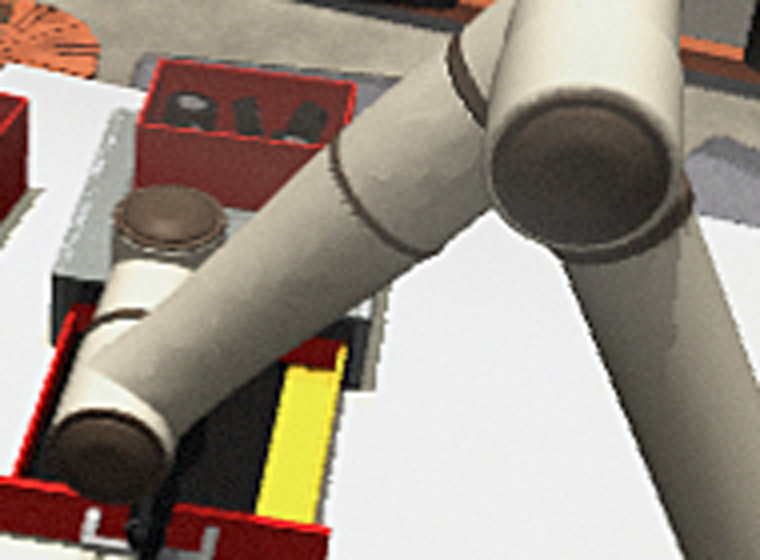

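The drawer has hit its stop: the pull force rose to 33 N. I'll let go and lift.

```bash
python3 -m jog '[[[0,0,0],[0,0,0]],[[-0.02,0,0],[0,0,0]],[[0,0,0],[0,0,0]],[[0,0,-0.05],[0,0,0]],[[0,0,-0.15],[0,0,0]],[[0,0,-0.2],[0,0,0]],[[0,0,-0.2],[0,0,0]],[[0,0,-0.15],[0,0,0]],[[0.15,0,0],[0,0,0]],[[0.18,0,0],[0,0,0]],[[0.18,0,0],[0,0,0]],[[0.15,0,0],[0,0,0]]]' 0.36
python3 - <<'E'
from h import *
snap('top','4',(90,140,510,330),1.9)
E
```

```text
t: 7.5
tcp_pos: [0.5158, 0.1173, 0.2772]
tool_rot: [3.14, -0.001, 1.732]
force: [1.4, 0.4, -0.1]
gripper_width: 0.0306
```

View pics/top4.png

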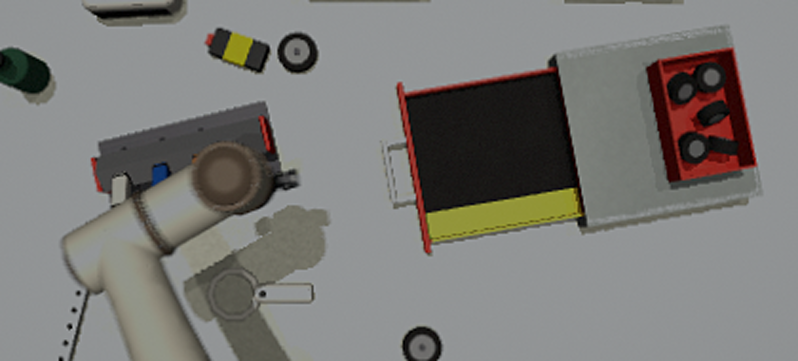

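Run:
```python
import cv2
p=cv2.imread('pics/top4_raw.png')
cv2.imwrite('pics/top4_dr.png',cv2.resize(p[165:280,285:410],None,fx=5,fy=5,interpolation=cv2.INTER_CUBIC))
```

```text
(no output)
```

View pics/top4_dr.png

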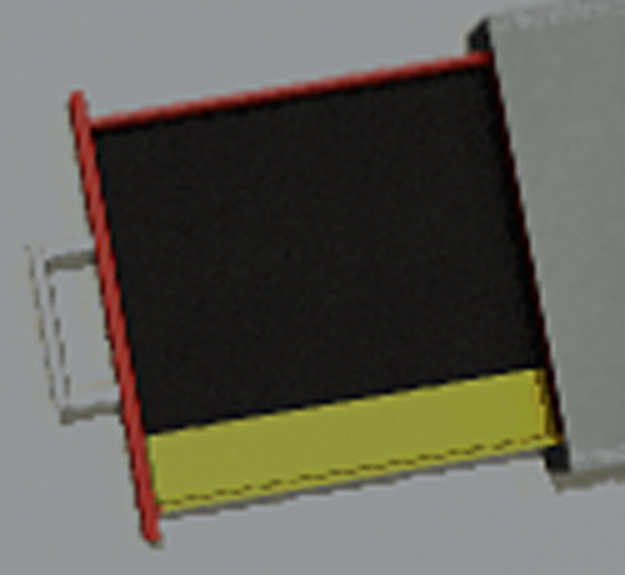

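Run:
```python
from h import *
np.set_printoptions(precision=4,suppress=True)
d=np.load('pics/top4.npy')
f=lambda a,b:(285+a/5,165+b/5)
for nm,(a,b),z in [('panO1',(70,95),.062),('panO2',(148,540),.062),('panI1',(86,95),.062),('panI2',(160,540),.062),('ye1',(150,433),.014),('ye2',(535,371),.014),('rim1',(100,122),.044),('rim2',(488,60),.044),('bar1',(38,250),.05),('bar2',(65,417),.05),('yr1',(160,510),.044),('yr2',(555,442),.044)]:
    print(nm,pw('top',d,*f(a,b),z),pw('top',d,*f(a,b)))
c=cloud('top',d,310,200,390,260); 
P=c[(c[...,2]<.03)&(c[...,2]>.005)]; print(P[:,2].mean())
```

```text
panO1 [ 0.6994 -0.0946  0.062 ] [ 0.6998 -0.0946  0.059 ]
panO2 [ 0.4108 -0.1443  0.062 ] [ 0.4093 -0.1466  0.0019]
panI1 [ 0.6994 -0.105   0.062 ] [ 0.7073 -0.1059  0.0061]
panI2 [ 0.4108 -0.152   0.062 ] [ 0.4093 -0.1546  0.0026]
ye1 [ 0.4803 -0.1477  0.014 ] [ 0.4803 -0.1477  0.015 ]
ye2 [ 0.5208 -0.4047  0.014 ] [ 0.5209 -0.4053  0.0111]
rim1 [ 0.684  -0.1144  0.044 ] [ 0.6839 -0.1144  0.0449]
rim2 [ 0.7254 -0.3715  0.044 ] [ 0.7286 -0.375   0.023 ]
bar1 [ 0.5991 -0.0736  0.05  ] [ 0.5989 -0.0736  0.0521]
bar2 [ 0.4902 -0.0911  0.05  ] [ 0.4911 -0.0915  0.0038]
yr1 [ 0.4298 -0.1529  0.044 ] [ 0.4297 -0.153   0.04  ]
yr2 [ 0.4732 -0.4118  0.044 ] [ 0.4732 -0.4115  0.0457]
0.01524315685290031
```

```bash
cat > drv.py <<'E'
from h import *
def drivers(tag,which=('top','side'),box=((.42,.62),(.1,.45),(.06,.2))):
    out={}
    for n in which:
        p=cv2.imread(f'pics/{n}{tag}_raw.png'); d=np.load(f'pics/{n}{tag}.npy')
        C=cloud(n,d,0,0,560,420); h=cv2.cvtColor(p,cv2.COLOR_BGR2HSV).astype(int)
        inb=np.all([(C[...,i]>box[i][0])&(C[...,i]<box[i][1]) for i in range(3)],0)
        M={'blue':(abs(h[...,0]-112)<12)&(h[...,1]>130),'orange':(abs(h[...,0]-13)<7)&(h[...,1]>150),
           'green':(abs(h[...,0]-65)<20)&(h[...,1]>100),'white':(h[...,1]<45)&(h[...,2]>120)}
        for k,m in M.items():
            P=C[m&inb]
            if len(P)<25: continue
            out[(k,n)]=P
    return out
E
cp pics/top0.png pics/top0_raw.png; cp pics/side0.png pics/side0_raw.png
python3 - <<'E'
from drv import *
np.set_printoptions(precision=4,suppress=True)
o=drivers('0')
yaw=np.radians(13.5)
for (k,n),P in o.items():
    c=np.median(P,0); P=P[np.linalg.norm(P-c,axis=1)<.07]; c=P.mean(0)
    U,S,V=np.linalg.svd(P-c); a=V[0]*np.sign(V[0][0]); 
    t=(P-c)@a; print(k,n,len(P),'c',c,'axis',a,'yaw',np.degrees(np.arctan2(a[1],a[0])).round(1),'tilt from up',np.degrees(np.arccos(-a[2])).round(1),'ext',np.percentile(t,[2,98]), 'nrm',V[2], 'S',S)
E
```

```text
blue top 213 c [0.5197 0.2944 0.1407] axis [ 0.7179  0.1595 -0.6776] yaw 12.5 tilt from up 47.3 ext [-0.0425  0.0561] nrm [-0.6839 -0.0199 -0.7293] S [0.4374 0.1198 0.0841]
orange top 211 c [0.5377 0.2276 0.1389] axis [ 0.7202  0.1633 -0.6742] yaw 12.8 tilt from up 47.6 ext [-0.0445  0.054 ] nrm [ 0.684  -0.3292  0.6509] S [0.4506 0.1203 0.0859]
white top 160 c [0.4986 0.3645 0.144 ] axis [ 0.763   0.179  -0.6212] yaw 13.2 tilt from up 51.6 ext [-0.0376  0.0536] nrm [0.5015 0.4424 0.7435] S [0.376  0.089  0.0717]
blue side 356 c [0.5213 0.3028 0.1315] axis [ 0.6728  0.1985 -0.7127] yaw 16.4 tilt from up 44.5 ext [-0.0457  0.0506] nrm [0.3735 0.7405 0.5588] S [0.5736 0.1707 0.1112]
orange side 332 c [0.5379 0.2347 0.1315] axis [ 0.6712  0.1848 -0.7179] yaw 15.4 tilt from up 44.1 ext [-0.0461  0.0521] nrm [-0.3911 -0.7344 -0.5548] S [0.5534 0.1649 0.1049]
white side 231 c [0.502  0.3648 0.1406] axis [ 0.7567  0.1959 -0.6237] yaw 14.5 tilt from up 51.4 ext [-0.0385  0.0535] nrm [-0.6415  0.0383 -0.7662] S [0.4689 0.1561 0.0819]
```

```bash
cat >> drv.py <<'E'
from scipy.optimize import least_squares
def fitbox(Ps,yaw,tilt):
    P=np.vstack(Ps); c0=np.median(P,0)-np.array([0.006,0,0.008])
    P=P[np.linalg.norm(P-np.median(P,0),axis=1)<.075]
    hs=np.array([.05,.013,.013])
    def fr(q):  # q: c(3),yaw,tilt: x axis = handle->tip, tilt from vertical
        th=np.pi/2-q[4]; return R.from_euler('ZY',[q[3],th])
    def f(q):
        L=fr(q).inv().apply(P-q[:3]); a=abs(L)-hs
        return np.linalg.norm(np.maximum(a,0),axis=1)+np.minimum(a.max(1),0)
    best=None
    for dx in (-.015,0,.015):
        ax=fr([0,0,0,yaw,tilt]).apply([1,0,0])
        r=least_squares(f,np.r_[c0+dx*ax,yaw,tilt],loss='soft_l1',f_scale=.002)
        if best is None or r.cost<best.cost: best=r
    q=best.x
    return q[:3],np.degrees(q[3]),np.degrees(q[4]),np.sqrt(np.mean(f(q)**2)),len(P)
E
python3 - <<'E'
from drv import *
np.set_printoptions(precision=4,suppress=True)
o=drivers('0')
for k in ('blue','orange','white'):
    for ns in (('top','side'),('top',),('side',)):
        print(k,ns,*fitbox([o[(k,n)] for n in ns],np.radians(13.5),np.radians(44)))
E
```

```text
blue ('top', 'side') [0.5217 0.2959 0.1242] 14.143000956331882 43.88278022541 0.0023608317055517987 571
blue ('top',) [0.5201 0.2958 0.1264] 16.96558339990876 43.45859456157752 0.002543273844831836 215
blue ('side',) [0.5228 0.296  0.1229] 13.832002932669745 43.950739728855055 0.0020509638166729856 356
orange ('top', 'side') [0.5382 0.2279 0.1247] 13.918828957650103 43.935451570232104 0.002346941583888054 543
orange ('top',) [0.5373 0.23   0.1259] 13.368633188313753 43.956296204407934 0.002245086358410508 211
orange ('side',) [0.5389 0.2276 0.1233] 13.597962865930246 43.874393735743176 0.0021297378943572645 332
white ('top', 'side') [0.5056 0.3622 0.1245] 13.271476979660664 44.57637153145197 0.004900312800271956 392
white ('top',) [0.5031 0.3677 0.1253] 17.08149340608043 44.346512288610526 0.0023488355940099424 160
white ('side',) [0.5064 0.362  0.1239] 13.764644337941599 44.8408008042146 0.006048866173586615 233
```

```bash
cat > plan.py <<'E'
from h import *
def grasp(c,yaw,tilt,phi=38,along=.008,back=.012):
    """c handle centre; yaw deg, tilt deg from upright; returns TCP pos & R"""
    y=np.radians(yaw);t=np.radians(tilt);u=np.array([np.cos(y),np.sin(y),0])
    a=np.sin(t)*u-np.array([0,0,np.cos(t)])
    Rt=R.from_euler('xyz',[np.pi,0,y+np.pi/2])*R.from_rotvec([np.radians(phi),0,0])
    z=Rt.apply([0,0,1])
    return np.array(c)+along*a-back*z,Rt,a,z
E
python3 - <<'E'
from plan import *
np.set_printoptions(precision=4,suppress=True)
p,Rt,a,z=grasp([.5380,.2285,.1255],13.8,44)
print(p,z,a)
pre=p-.09*z
print('pre',pre); rows(pre,Rt)
R0=R.from_euler('xyz',bot.observe()['tool_rot']); rows([.60,.1173,.2772],R.from_euler('xyz',[np.pi,0,np.radians(103.8)]))
E
```

```text
[0.5506 0.2316 0.1292] [-0.5979 -0.1469 -0.788 ] [ 0.6746  0.1657 -0.7193]
pre [0.6044 0.2448 0.2001]
shift [0.3587 0.3587 0.258 ] turn [ 0.2118 -0.0087 -0.0232] |mm| 170.72915059105856 deg 38.39042530638319
shift [-0.0577  0.2754 -0.    ] turn [ 0.0008 -0.0007 -0.0244] |mm| 84.40573996281995 deg 4.38991334117499
```

```bash
python3 -m jog '[[[0.072,0.072,0],[0,0,0]],[[0.072,0.072,0],[0,0,0]],[[0.072,0.072,0],[0,0,0]],[[0.072,0.072,0],[0,0,0]],[[0.072,0.072,0],[0,0,0]],[[0,0,0],[0.042,-0.0017,-0.0046]],[[0,0,0],[0.042,-0.0017,-0.0046]],[[0,0,0],[0.042,-0.0017,-0.0046]],[[0,0,0],[0.042,-0.0017,-0.0046]],[[0,0,0],[0.042,-0.0017,-0.0046]],[[0,0,0],[0,0,0]]]' 0.55 60
python3 - <<'E'
from plan import *
p,Rt,a,z=grasp([.5380,.2285,.1255],13.8,44)
rows(p-.07*z,Rt)
snap('side','5',(150,130,400,380),2.4)
E
```

```text
t: 8.93
tcp_pos: [0.6066, 0.2395, 0.2728]
tool_rot: [-2.478, 0.002, 1.806]
force: [-0.5, -1.1, -1.0]
gripper_width: 0.047
shift [0.0195 0.1469 0.2593] turn [-0.0002 -0.0006 -0.0019] |mm| 89.59178176482084 deg 0.36018174094592365
```

View pics/side5.png

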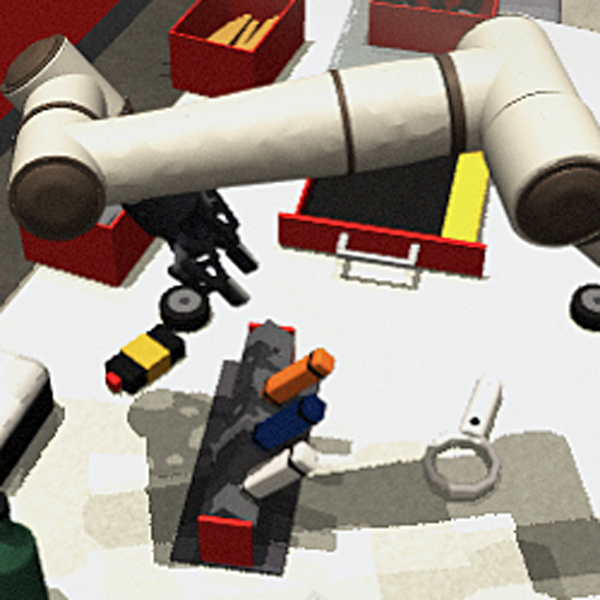

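The tilt is reachable, and the drivers are still in their sockets with orange at about (300, 375). Now the approach.

```bash
python3 -m jog '[[[0.005,0.05,0.06],[0,0,0]],[[0.005,0.05,0.08],[0,0,0]],[[0.01,0.047,0.08],[0,0,-0.002]],[[0,0,0.04],[0,0,0]],[[0,0,0.08],[0,0,0]],[[0,0,0.06],[0,0,0]],[[0,0,0],[0,0,0]]]'
python3 - <<'E'
from plan import *
p,Rt,a,z=grasp([.5380,.2285,.1255],13.8,44)
rows(p,Rt)
snap('side','6',(200,230,320,350),5)
E
```

```text
t: 9.85
tcp_pos: [0.5661, 0.2354, 0.1555]
tool_rot: [-2.483, -0.002, 1.812]
force: [0.7, 0.0, 0.2]
gripper_width: 0.0467
shift [-0.0003  0.0116  0.1019] turn [ 0.0015 -0.0004  0.0005] |mm| 30.78032649442032 deg 0.29547633622846337
```

View pics/side6.png

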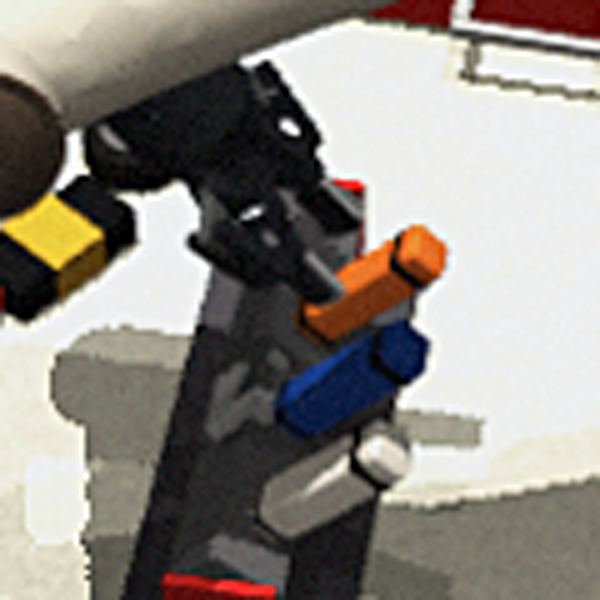

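The fingers straddle the orange handle. I'll go down, close, and draw it out along its own axis.

```bash
python3 -m jog '[[[0,0.006,0.05],[0,0,0]],[[0,0.005,0.05],[0,0,0]],[[0,0,0],[0,0,0]]]'
python3 -m jog '[[[0,0,0],[0,0,0]],[[0,0,0],[0,0,0]],[[0,0,0],[0,0,0]],[[0,0,0],[0,0,0]]]' 0 60
python3 - <<'E'
from plan import *
Rc=R.from_euler('xyz',bot.observe()['tool_rot'])
p,Rt,a,z=grasp([.5380,.2285,.1255],13.8,44)
print('pull 0.1m', Rc.inv().apply(-a*.1)/.3, bot.observe()['moment'])
E
```

```text
t: 10.28
tcp_pos: [0.5505, 0.2313, 0.1269]
tool_rot: [-2.478, -0.001, 1.811]
force: [0.9, 0.7, 0.3]
gripper_width: 0.0471
t: 10.78
tcp_pos: [0.5521, 0.2318, 0.1285]
tool_rot: [-2.483, -0.002, 1.811]
force: [0.2, -0.1, 1.4]
gripper_width: 0.0247
pull 0.1m [ 3.08899814e-04 -3.29893110e-01 -4.77655896e-02] [ 0.30056562 -1.24811702  0.05263044]
```

```bash
python3 -m jog '[[[0,-0.02,-0.003],[0,0,0]],[[0,-0.03,-0.0043],[0,0,0]],[[0,-0.04,-0.0058],[0,0,0]],[[0,-0.05,-0.0072],[0,0,0]],[[0,-0.05,-0.0072],[0,0,0]],[[0,-0.05,-0.0072],[0,0,0]],[[0,-0.05,-0.0072],[0,0,0]],[[0,-0.05,-0.0072],[0,0,0]],[[0,0,0],[0,0,0]]]'
python3 - <<'E'
from plan import *
snap('side','7',(200,200,320,320),5)
print(bot.observe()['force'],bot.observe()['moment'])
E
```

```text
t: 11.9
tcp_pos: [0.4816, 0.2144, 0.2037]
tool_rot: [-2.482, -0.002, 1.811]
force: [0.0, -0.1, -0.6]
gripper_width: 0.025
[ 0.80571777 -0.4083967  -0.55714204] [ 0.30602271 -1.3533945  -0.00954094]
```

View pics/side7.png

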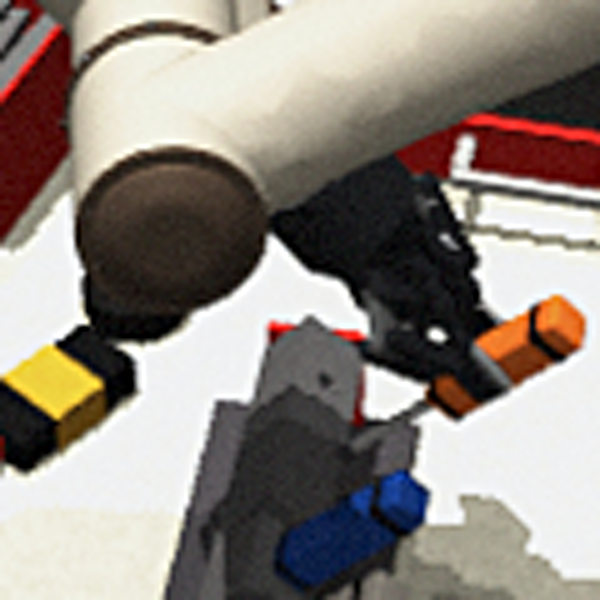

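```bash
cat >> plan.py <<'E'
def slot(x,z,y=-.045):
    C=np.array([.577,-.264,.014]);yh=np.radians(9.2)
    return C+x*np.array([np.sin(yh),-np.cos(yh),0])+y*np.array([np.cos(yh),np.sin(yh),0])+[0,0,z]
E
python3 - <<'E'
from plan import *
np.set_printoptions(precision=4,suppress=True)
s=bot.observe();Rc=R.from_euler('xyz',s['tool_rot'])
print('up .08',Rc.inv().apply([0,0,.08])/.3)
p,Rt,a,z=grasp(slot(.06,.15),9.2,90,phi=-8)
print(p); rows(p+[0,0,0.0],Rt)
q=p.copy(); q[2]=s['tcp_pos'][2]+.08; q2=s['tcp_pos']+[0,0,.08]
print('after up, in frame Rt', Rt.inv().apply(p-q2)/.3)
E
```

```text
up .08 [ 0.0006 -0.1635 -0.2106]
[ 0.5484 -0.3294  0.1759]
shift [-1.814  -0.1178  0.2001] turn [-0.2545  0.006   0.0254] |mm| 548.6368644734184 deg 46.040474211729475
after up, in frame Rt [-1.8252 -0.1198  0.3434]
```

```bash
python3 -m jog '[[[0,-0.04,-0.06],[0,0,0]],[[0,-0.06,-0.08],[0,0,0]],[[0,-0.06,-0.07],[0,0,0]],[[0,0,0],[-0.051,0.0012,0.005]],[[0,0,0],[-0.051,0.0012,0.005]],[[0,0,0],[-0.051,0.0012,0.005]],[[0,0,0],[-0.051,0.0012,0.005]],[[0,0,0],[-0.051,0.0012,0.005]],[[0,0,0],[0,0,0]]]'
python3 - <<'E'
from plan import *
snap('side','8',(200,140,360,300),4)
p,Rt,a,z=grasp(slot(.06,.15),9.2,90,phi=-8)
rows(p,Rt)
E
```

```text
t: 13.08
tcp_pos: [0.4798, 0.2127, 0.2801]
tool_rot: [3.005, 0.002, 1.734]
force: [0.0, 0.3, -1.3]
gripper_width: 0.0246
shift [-1.8228 -0.1211  0.3392] turn [-0.0003  0.0003  0.0006] |mm| 557.4045606924313 deg 0.13384125026842997
```

View pics/side8.png

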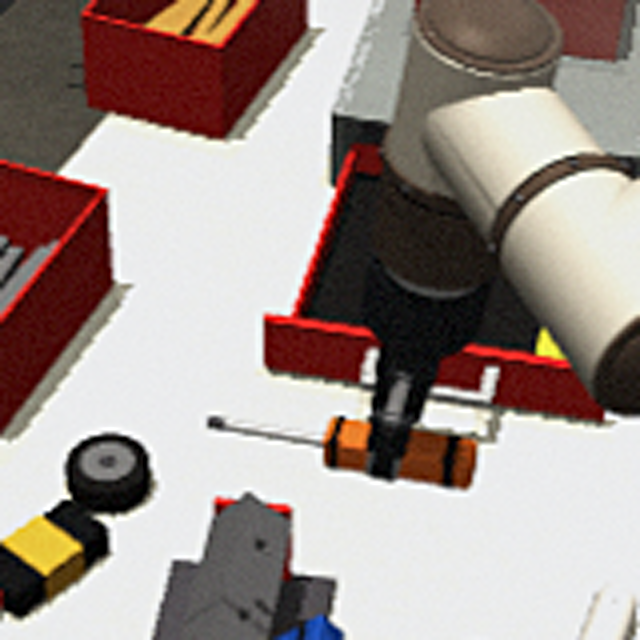

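```bash
python3 - <<'E'
from drv import *
np.set_printoptions(precision=4,suppress=True)
o=drivers('8',('side',),((.3,.7),(.1,.4),(.2,.32)))
for k in o:
    print(k,*fitbox([o[k]],np.radians(9.2),np.radians(90)))
E
python3 -m jog '[[[-0.08,0,0],[0,0,0]],[[-0.15,-0.008,0],[0,0,0]],[[-0.17,-0.012,0],[0,0,0]],[[-0.17,-0.012,0],[0,0,0]],[[-0.17,-0.012,0],[0,0,0]],[[-0.17,-0.012,0],[0,0,0]],[[-0.17,-0.012,0],[0,0,0]],[[-0.17,-0.012,0],[0,0,0]],[[-0.17,-0.012,0],[0,0,0]],[[-0.17,-0.012,0],[0,0,0]],[[-0.15,-0.012,0],[0,0,0]],[[-0.08,-0.005,0],[0,0,0]]]'
python3 - <<'E'
from plan import *
p,Rt,a,z=grasp(slot(.06,.08),9.2,90,phi=-8)
rows(p,Rt)
E
```

```text
('orange', 'side') [0.4722 0.2111 0.2666] 8.80556664900579 89.49129731575081 0.00454161959391314 293
('white', 'side') [0.5406 0.2309 0.2559] 15.044735205154144 92.34708646768901 0.003001709452633359 69
t: 14.62
tcp_pos: [0.5363, -0.3333, 0.2752]
tool_rot: [3.002, -0.002, 1.73]
force: [-0.1, -0.7, -0.4]
gripper_width: 0.0247
shift [ 0.0056 -0.037   0.5648] turn [ 0.0001 -0.0004 -0.0006] |mm| 169.8216009164438 deg 0.14100258464956303
```

```bash
python3 -m jog '[[[0.006,-0.017,0.1],[0,0,0]],[[0,-0.02,0.15],[0,0,0]],[[0,0,0.15],[0,0,0]],[[0,0,0.11],[0,0,0]],[[0,0,0.054],[0,0,0]],[[0,0,0],[0,0,0]]]'
python3 - <<'E'
from plan import *
snap('side','9',(260,120,400,240),5)
p,Rt,a,z=grasp(slot(.06,.016),9.2,90,phi=-8)
rows(p,Rt)
E
```

```text
t: 15.38
tcp_pos: [0.548, -0.3266, 0.1059]
tool_rot: [3.003, -0.002, 1.732]
force: [0.2, 0.6, 0.1]
gripper_width: 0.0246
shift [-0.0083 -0.0325  0.2165] turn [0.0006 0.     0.0003] |mm| 65.72727655559247 deg 0.11522794443962925
```

View pics/side9.png

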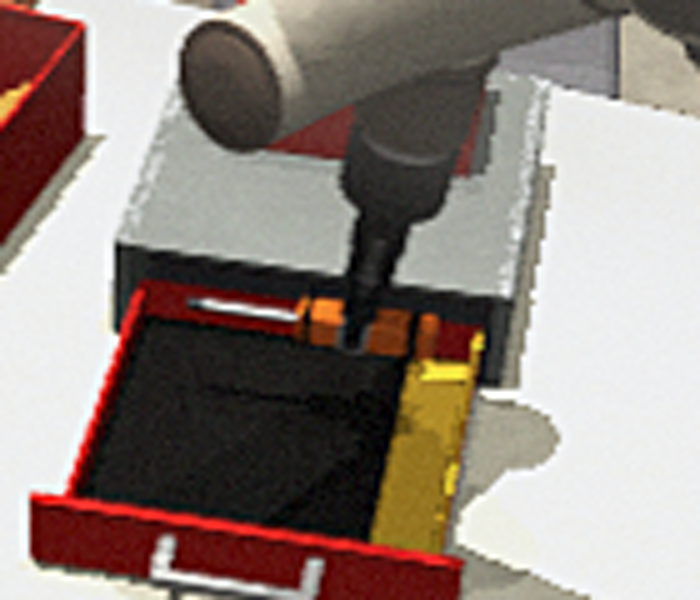

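```bash
python3 -m jog '[[[-0.004,-0.016,0.06],[0,0,0]],[[-0.004,-0.016,0.06],[0,0,0]],[[0,0,0.05],[0,0,0]],[[0,0,0.03],[0,0,0]],[[0,0,0.015],[0,0,0]],[[0,0,0],[0,0,0]]]'
python3 - <<'E'
from plan import *
p,Rt,a,z=grasp(slot(.06,.013),9.2,90,phi=-8)
rows(p,Rt)
E
```

```text
t: 16.18
tcp_pos: [0.5479, -0.3286, 0.0422]
tool_rot: [3.0, -0.0, 1.733]
force: [0.3, -0.2, -0.7]
gripper_width: 0.025
shift [-0.0028 -0.0004  0.0112] turn [ 0.0006 -0.0001  0.0004] |mm| 3.4791938083378544 deg 0.12258451763201751
```

```bash
python3 -m jog '[[[0,0,0.01],[0,0,0]],[[0,0,0],[0,0,0]]]'
python3 -m jog '[[[0,0,0],[0,0,0]],[[0,0,0],[0,0,0]],[[0,0,0],[0,0,0]],[[0,0,-0.05],[0,0,0]],[[0,0,-0.1],[0,0,0]],[[0,0,-0.15],[0,0,0]],[[0,0,-0.15],[0,0,0]],[[0,0,-0.15],[0,0,0]],[[0,0,-0.15],[0,0,0]],[[0,0,0],[0,0,0]]]' 0.5
python3 - <<'E'
from plan import *
snap('side','10',(260,120,400,240),5)
p,Rt,a,z=grasp([.5220,.2962,.1255],13.8,44)
rows(p-.09*z,Rt)
E
```

```text
t: 16.42
tcp_pos: [0.5487, -0.3291, 0.0406]
tool_rot: [2.999, 0.001, 1.733]
force: [-1.9, -0.0, 3.9]
gripper_width: 0.0246
t: 17.68
tcp_pos: [0.518, -0.3348, 0.2683]
tool_rot: [2.991, 0.006, 1.732]
force: [0.0, 0.5, -0.1]
gripper_width: 0.0427
shift [2.0894 0.5435 0.2937] turn [ 0.2575 -0.0058 -0.0254] |mm| 653.6442888814664 deg 46.58529703500013
```

View pics/side10.png

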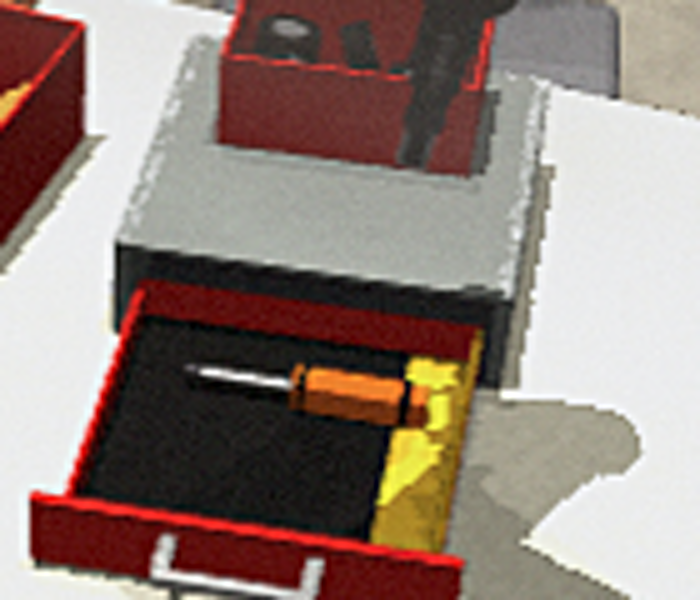

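Orange lies straight, with its handle over the yellow end. Blue is next.

```bash
python3 -m jog '[[[0.1,0.02,0],[0,0,0]],[[0.18,0.045,-0.01],[0,0,0]],[[0.19,0.05,-0.01],[0,0,0]],[[0.19,0.05,-0.01],[0,0,0]],[[0.19,0.05,-0.01],[0,0,0]],[[0.19,0.05,0],[0,0,0]],[[0.19,0.05,0],[0,0,0]],[[0.19,0.05,0],[0,0,0]],[[0.19,0.05,0],[0,0,0]],[[0.19,0.05,0],[0,0,0]],[[0.19,0.05,0],[0,0,0]],[[0.1,0.03,0],[0,0,0]]]' 0.55
python3 -m jog '[[[0,0,0],[0.0515,-0.0012,-0.005]],[[0,0,0],[0.0515,-0.0012,-0.005]],[[0,0,0],[0.0515,-0.0012,-0.005]],[[0,0,0],[0.0515,-0.0012,-0.005]],[[0,0,0],[0.0515,-0.0012,-0.005]],[[0,0,0],[0,0,0]]]'
python3 - <<'E'
from plan import *
p,Rt,a,z=grasp([.5220,.2962,.1255],13.8,44)
rows(p-.07*z,Rt)
snap('side','11',(150,180,350,380),3)
import drv; o=drv.drivers('11',('side',))
for k in ('blue','white'): print(k,drv.fitbox([o[(k,'side')]],np.radians(13.5),np.radians(44)))
E
```

```text
t: 19.23
tcp_pos: [0.5734, 0.3135, 0.2951]
tool_rot: [3.003, 0.001, 1.734]
force: [-0.6, -0.2, 0.1]
gripper_width: 0.0468
t: 19.98
tcp_pos: [0.575, 0.3111, 0.2905]
tool_rot: [-2.465, -0.0, 1.809]
force: [-0.7, -0.7, 0.4]
gripper_width: 0.047
shift [-0.006   0.2242  0.2738] turn [-0.0043 -0.0005 -0.0006] |mm| 106.19508859573361 deg 0.780167815800129
blue (array([0.52260336, 0.29604631, 0.12255546]), np.float64(13.459737070297798), np.float64(43.67023815428017), np.float64(0.0023820203911918652), 344)
white (array([0.47847036, 0.32762982, 0.15789641]), np.float64(70.69395189863504), np.float64(78.23170166182308), np.float64(0.009372667207991691), 35)
```

View pics/side11.png

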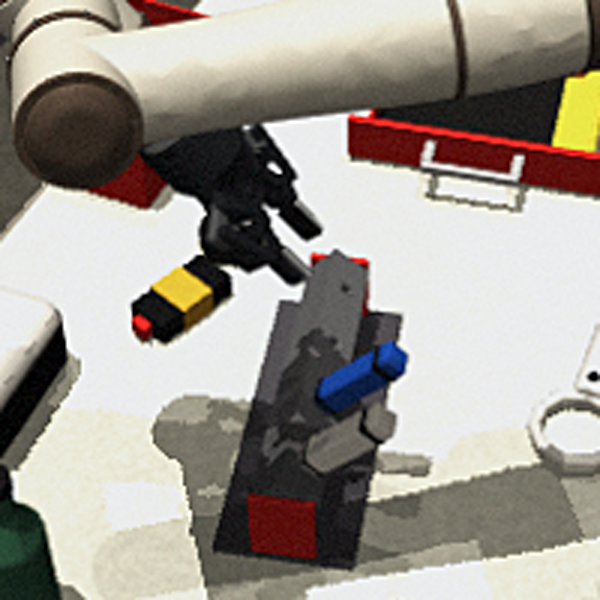

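Blue is unmoved at about (362, 375), and white is in shadow at (350, 440). The approach can go on.

```bash
python3 -m jog '[[[0,0.07,0.08],[-0.0043,0,0]],[[-0.006,0.08,0.1],[0,0,0]],[[0,0.074,0.094],[0,0,0]],[[0,0,0.03],[0,0,0]],[[0,0,0.06],[0,0,0]],[[0,0,0.05],[0,0,0]],[[0,0,0],[0,0,0]]]'
python3 - <<'E'
from plan import *
p,Rt,a,z=grasp([.5220,.2962,.1255],13.8,44)
rows(p,Rt)
snap('side','12',(200,230,320,350),5)
E
```

```text
t: 20.9
tcp_pos: [0.5518, 0.3042, 0.1596]
tool_rot: [-2.49, -0.003, 1.812]
force: [0.7, 0.7, -0.3]
gripper_width: 0.0469
shift [-0.0023  0.0141  0.1166] turn [ 0.0036 -0.0006  0.0006] |mm| 35.242459304229875 deg 0.6596296673143962
```

View pics/side12.png

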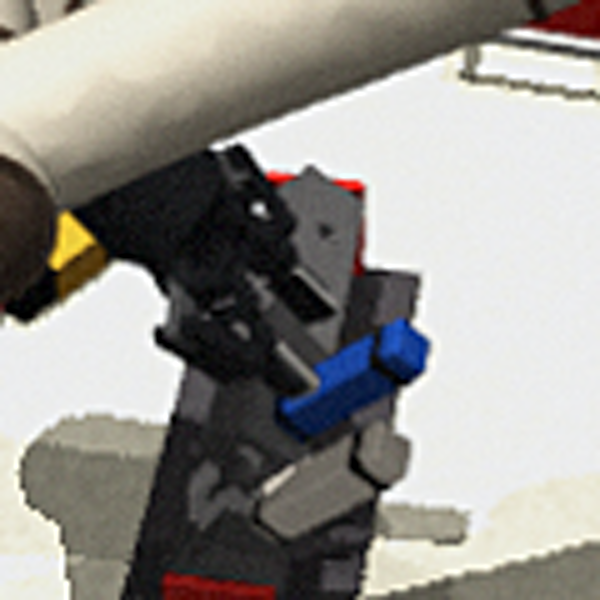

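```bash
python3 -m jog '[[[0,0.007,0.055],[0.0036,0,0]],[[0,0.005,0.055],[0,0,0]],[[0,0,0],[0,0,0]]]'
python3 -m jog '[[[0,0,0],[0,0,0]],[[0,0,0],[0,0,0]],[[0,0,0],[0,0,0]],[[0,0,0],[0,0,0]]]' 0 60
python3 -m jog '[[[0,-0.02,-0.003],[0,0,0]],[[0,-0.03,-0.0043],[0,0,0]],[[0,-0.04,-0.0058],[0,0,0]],[[0,-0.05,-0.0072],[0,0,0]],[[0,-0.05,-0.0072],[0,0,0]],[[0,-0.05,-0.0072],[0,0,0]],[[0,-0.05,-0.0072],[0,0,0]],[[0,-0.05,-0.0072],[0,0,0]],[[0,0,0],[0,0,0]]]'
python3 - <<'E'
from plan import *
snap('side','13',(200,200,320,320),5)
E
```

```text
t: 21.32
tcp_pos: [0.5345, 0.2996, 0.1281]
tool_rot: [-2.473, -0.001, 1.811]
force: [-0.1, -0.1, 0.2]
gripper_width: 0.0469
t: 21.82
tcp_pos: [0.5361, 0.3002, 0.1298]
tool_rot: [-2.478, -0.003, 1.811]
force: [0.6, 0.3, 1.9]
gripper_width: 0.025
t: 22.95
tcp_pos: [0.4657, 0.2828, 0.205]
tool_rot: [-2.476, -0.003, 1.812]
force: [-0.0, 1.1, -0.3]
gripper_width: 0.0249
```

View pics/side13.png

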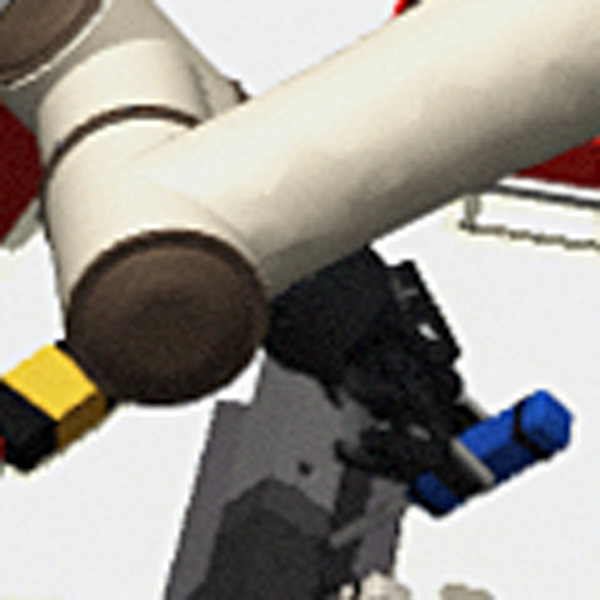

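Blue is out of its socket. I'll lift it, level it and carry it over.

```bash
python3 -m jog '[[[0,-0.04,-0.06],[0,0,0]],[[0,-0.06,-0.08],[0,0,0]],[[0,-0.06,-0.07],[0,0,0]],[[0,0,0],[-0.0515,0.0012,0.005]],[[0,0,0],[-0.0515,0.0012,0.005]],[[0,0,0],[-0.0515,0.0012,0.005]],[[0,0,0],[-0.0515,0.0012,0.005]],[[0,0,0],[-0.0515,0.0012,0.005]],[[0,0,0],[0,0,0]]]'
python3 - <<'E'
from plan import *
snap('side','14',(200,160,360,320),4)
p,Rt,a,z=grasp(slot(-.012,.15),9.2,90,phi=-8)
rows(p,Rt)
import drv; o=drv.drivers('14',('side',),((.3,.7),(.1,.4),(.2,.32)))
print(drv.fitbox([o[('blue','side')]],np.radians(9.2),np.radians(90)))
E
```

```text
t: 24.12
tcp_pos: [0.4644, 0.2807, 0.2812]
tool_rot: [3.003, 0.003, 1.734]
force: [-0.8, -0.5, -0.5]
gripper_width: 0.0248
shift [-1.8156 -0.1084  0.3453] turn [0.0003 0.0003 0.0007] |mm| 555.4061087305447 deg 0.1439935362927309
(array([0.46095766, 0.27970752, 0.26590794]), np.float64(9.179834345802472), np.float64(89.79966042151544), np.float64(0.005005672541295092), 319)
```

View pics/side14.png

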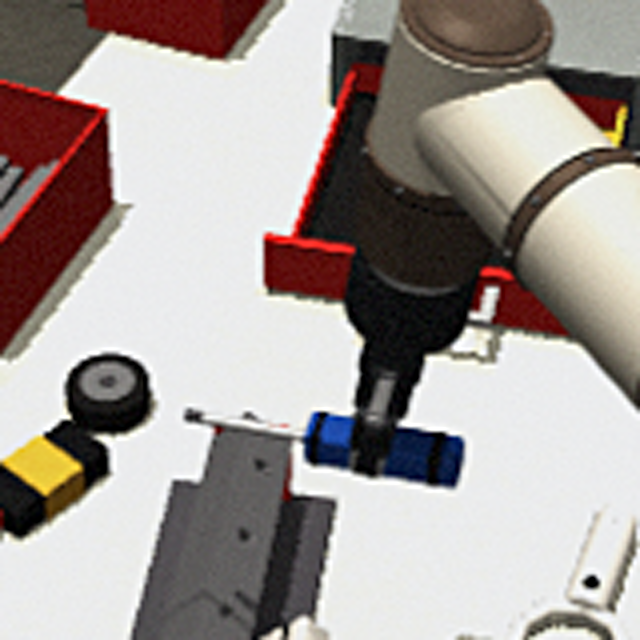

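```bash
python3 -m jog '[[[-0.08,0,0],[0,0,0]],[[-0.15,-0.008,0],[0,0,0]],[[-0.17,-0.011,0],[0,0,0]],[[-0.17,-0.011,0],[0,0,0]],[[-0.17,-0.011,0],[0,0,0]],[[-0.17,-0.011,0],[0,0,0]],[[-0.17,-0.011,0],[0,0,0]],[[-0.17,-0.011,0],[0,0,0]],[[-0.17,-0.011,0],[0,0,0]],[[-0.17,-0.011,0],[0,0,0]],[[-0.15,-0.008,0],[0,0,0]],[[-0.075,-0.005,0],[0,0,0]]]'
python3 -m jog '[[[0,0,0],[0,0,0]],[[0,-0.02,0.15],[0,0,0]],[[0,-0.02,0.15],[0,0,0]],[[0,0,0.11],[0,0,0]],[[0,0,0.054],[0,0,0]],[[0,0,0],[0,0,0]]]'
python3 - <<'E'
from plan import *
snap('side','15',(260,120,400,240),5)
p,Rt,a,z=grasp(slot(-.012,.016),9.2,90,phi=-8)
rows(p,Rt)
E
```

```text
t: 25.68
tcp_pos: [0.5245, -0.2627, 0.2775]
tool_rot: [2.999, -0.002, 1.729]
force: [-0.1, 0.7, -0.8]
gripper_width: 0.025
t: 26.42
tcp_pos: [0.5315, -0.2579, 0.1379]
tool_rot: [3.0, -0.001, 1.733]
force: [-0.6, -1.3, -1.2]
gripper_width: 0.0247
shift [-0.0029 -0.0308  0.3233] turn [ 0.0014 -0.      0.0005] |mm| 97.44581807344775 deg 0.2733754334847369
```

View pics/side15.png

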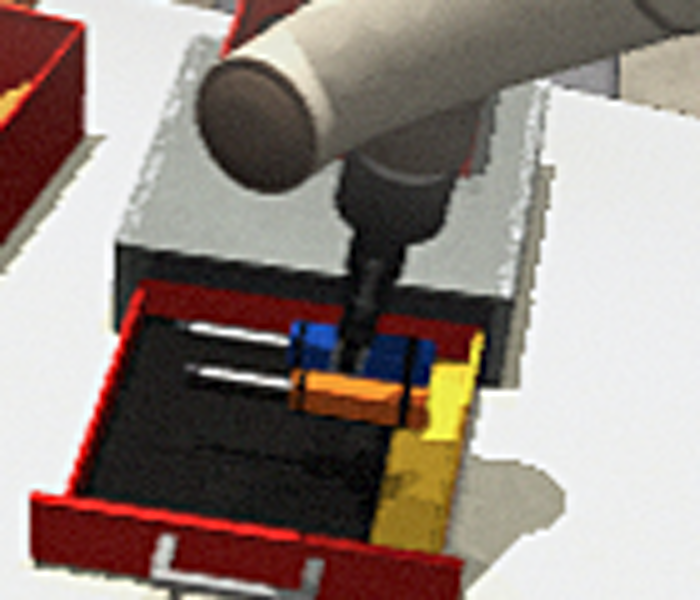

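```bash
cat > chk.py <<'E'
import sys
from plan import *; import drv
def chk(tag,views=('side',)):
    np.set_printoptions(precision=4,suppress=True)
    C=np.array([.577,-.264,.014]);y=np.radians(9.2);X=np.array([np.sin(y),-np.cos(y),0]);Y=np.array([np.cos(y),np.sin(y),0])
    o=drv.drivers(tag,views,((.4,.75),(-.42,-.11),(.02,.065)))
    for k in o:
        c,ya,t,e,n=drv.fitbox([o[k]],y,np.pi/2); d=c-C
        print(k,'drawer xyz',np.array([d@X,d@Y,d[2]]),'yaw',round(ya,1),'tilt',round(t,1),'rms',round(e,4),n)
if __name__=='__main__': chk(sys.argv[1],tuple(sys.argv[2:]) or ('side',))
E
python3 chk.py 10; python3 chk.py 15
```

```text
('orange', 'side') drawer xyz [ 0.0589 -0.0463  0.0126] yaw 9.8 tilt 91.3 rms 0.0037 203
('white', 'side') drawer xyz [0.0531 0.0256 0.0022] yaw 16.2 tilt 98.4 rms 0.0019 25
('orange', 'side') drawer xyz [ 0.0581 -0.0387  0.013 ] yaw 6.8 tilt 88.7 rms 0.0038 180
('white', 'side') drawer xyz [0.0475 0.0235 0.0057] yaw 3.3 tilt 96.9 rms 0.0021 25
```

Orange sits at drawer x 0.058, y about -0.045, z 0.013, which is where it should be. Now I'll lower blue.

```bash
python3 -m jog '[[[-0.003,-0.01,0.08],[0,0,0]],[[0,-0.01,0.08],[0,0,0]],[[0,-0.01,0.07],[0,0,0]],[[0,0,0.05],[0,0,0]],[[0,0,0.03],[0,0,0]],[[0,0,0.015],[0,0,0]],[[0,0,0.006],[0,0,0]],[[0,0,0],[0,0,0]]]'
```

```text
t: 27.48
tcp_pos: [0.5369, -0.259, 0.042]
tool_rot: [2.997, 0.001, 1.733]
force: [-4.9, -1.0, 11.7]
gripper_width: 0.0246
```

```bash
python3 -m jog '[[[0,0,-0.003],[0,0,0]],[[0,0,0],[0,0,0]],[[0,0,0],[0,0,0]],[[0,0,-0.05],[0,0,0]],[[0,0,-0.1],[0,0,0]],[[0,0,-0.15],[0,0,0]],[[0,0,-0.15],[0,0,0]],[[0,0,-0.15],[0,0,0]],[[0,0,-0.15],[0,0,0]],[[0,0,-0.05],[0,0,0]],[[0,0,0],[0,0,0]]]' 0.5
python3 - <<'E'
from plan import *
snap('side','16',(260,120,400,240),5)
import chk; chk.chk('16')
p,Rt,a,z=grasp([.5055,.3640,.1255],13.8,44)
rows(p-.09*z,Rt)
E
```

```text
t: 28.85
tcp_pos: [0.5025, -0.2639, 0.2788]
tool_rot: [2.996, 0.0, 1.732]
force: [0.1, 0.3, -0.2]
gripper_width: 0.0428
('blue', 'side') drawer xyz [-0.0116 -0.0391  0.0131] yaw 7.4 tilt 90.6 rms 0.0051 217
('orange', 'side') drawer xyz [ 0.059  -0.0393  0.0129] yaw 6.7 tilt 89.4 rms 0.0056 206
('white', 'side') drawer xyz [0.0296 0.0373 0.0138] yaw 92.3 tilt 110.0 rms 0.0094 47
shift [2.0809 0.5315 0.338 ] turn [ 0.2565 -0.0071 -0.0251] |mm| 652.2407967036988 deg 46.415996438402175
```

View pics/side16.png

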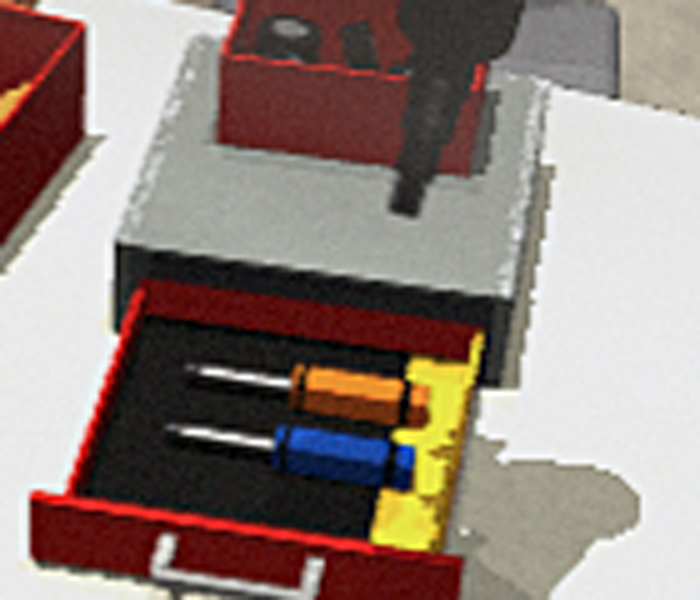

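Orange and blue lie side by side, both straight. White is next.

```bash
python3 -m jog '[[[0.1,0.02,0],[0,0,0]],[[0.18,0.045,-0.01],[0,0,0]],[[0.19,0.05,-0.01],[0,0,0]],[[0.19,0.05,-0.01],[0,0,0]],[[0.19,0.05,0],[0,0,0]],[[0.19,0.05,0],[0,0,0]],[[0.19,0.05,0],[0,0,0]],[[0.19,0.05,0],[0,0,0]],[[0.19,0.05,0],[0,0,0]],[[0.19,0.05,0],[0,0,0]],[[0.18,0.05,0],[0,0,0]],[[0.1,0.02,0],[0,0,0]]]' 0.55
python3 -m jog '[[[0,0,0],[0.0515,-0.0014,-0.005]],[[0,0,0],[0.0515,-0.0014,-0.005]],[[0,0,0],[0.0515,-0.0014,-0.005]],[[0,0,0],[0.0515,-0.0014,-0.005]],[[0,0,0],[0.0515,-0.0014,-0.005]],[[0,0,0],[0,0,0]]]'
python3 - <<'E'
from plan import *
p,Rt,a,z=grasp([.5055,.3640,.1255],13.8,44)
rows(p-.07*z,Rt)
snap('side','17',(200,240,320,360),5)
E
```

```text
t: 30.4
tcp_pos: [0.5571, 0.3799, 0.3058]
tool_rot: [3.003, 0.003, 1.734]
force: [-0.0, -0.2, 0.4]
gripper_width: 0.0464
t: 31.15
tcp_pos: [0.559, 0.3776, 0.3016]
tool_rot: [-2.465, 0.004, 1.81]
force: [0.1, 0.8, -0.4]
gripper_width: 0.0469
shift [1.000e-04 2.468e-01 3.029e-01] turn [-0.0041  0.0007 -0.0014] |mm| 117.20996911171855 deg 0.7965594423509209
```

View pics/side17.png

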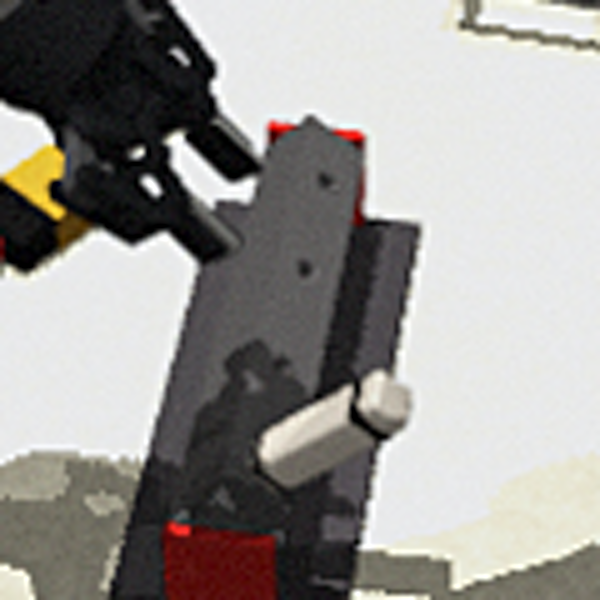

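```bash
python3 -m jog '[[[0,0.08,0.1],[-0.004,0,-0.001]],[[0,0.085,0.1],[0,0,0]],[[0,0.082,0.1],[0,0,0]],[[0,0,0.03],[0,0,0]],[[0,0,0.06],[0,0,0]],[[0,0,0.05],[0,0,0]],[[0,0,0],[0,0,0]]]'
python3 - <<'E'
from plan import *
p,Rt,a,z=grasp([.5055,.3640,.1255],13.8,44)
rows(p,Rt)
snap('side','18',(200,240,320,360),5)
E
```

```text
t: 32.08
tcp_pos: [0.5357, 0.3723, 0.1618]
tool_rot: [-2.491, -0.002, 1.815]
force: [0.0, -0.7, 0.0]
gripper_width: 0.047
shift [-0.0028  0.017   0.1236] turn [0.0039 0.0004 0.0012] |mm| 37.43054724947983 deg 0.7446607421280295
```

View pics/side18.png

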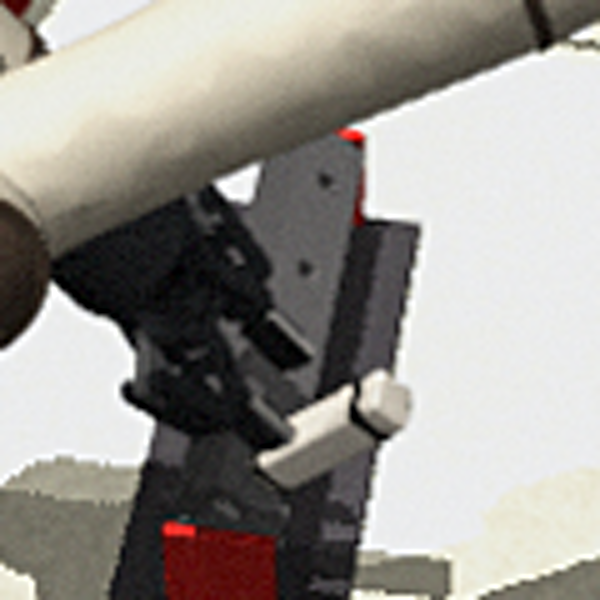

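```bash
python3 -m jog '[[[0,0.009,0.06],[0.0036,0,0]],[[0,0.006,0.058],[0,0,0]],[[0,0,0],[0,0,0]]]'
python3 -m jog '[[[0,0,0],[0,0,0]],[[0,0,0],[0,0,0]],[[0,0,0],[0,0,0]],[[0,0,0],[0,0,0]]]' 0 60
python3 -m jog '[[[0,-0.02,-0.003],[0,0,0]],[[0,-0.03,-0.0043],[0,0,0]],[[0,-0.04,-0.0058],[0,0,0]],[[0,-0.05,-0.0072],[0,0,0]],[[0,-0.05,-0.0072],[0,0,0]],[[0,-0.05,-0.0072],[0,0,0]],[[0,-0.05,-0.0072],[0,0,0]],[[0,-0.05,-0.0072],[0,0,0]],[[0,0,0],[0,0,0]]]'
python3 - <<'E'
from plan import *
snap('side','19',(200,200,320,320),5)
E
```

```text
t: 32.5
tcp_pos: [0.5178, 0.3674, 0.1276]
tool_rot: [-2.474, -0.0, 1.814]
force: [0.4, -0.1, 0.9]
gripper_width: 0.0471
t: 33.0
tcp_pos: [0.5195, 0.3679, 0.1296]
tool_rot: [-2.479, -0.002, 1.814]
force: [1.0, 0.5, 2.4]
gripper_width: 0.0246
t: 34.12
tcp_pos: [0.449, 0.3506, 0.2049]
tool_rot: [-2.478, -0.002, 1.815]
force: [0.8, -0.0, -2.0]
gripper_width: 0.0249
```

View pics/side19.png

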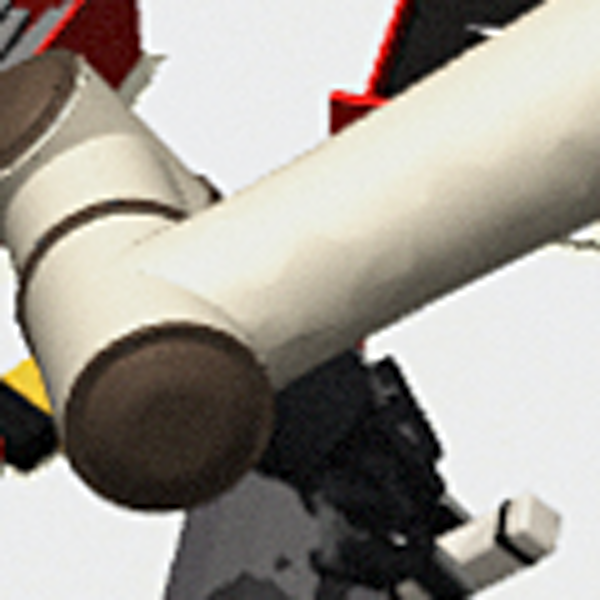

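```bash
python3 -m jog '[[[0,-0.04,-0.06],[0,0,0]],[[0,-0.06,-0.08],[0,0,0]],[[0,-0.06,-0.07],[0,0,0]],[[0,0,0],[-0.0515,0.0014,0.005]],[[0,0,0],[-0.0515,0.0014,0.005]],[[0,0,0],[-0.0515,0.0014,0.005]],[[0,0,0],[-0.0515,0.0014,0.005]],[[0,0,0],[-0.0515,0.0014,0.005]],[[0,0,0],[0,0,0]]]'
python3 - <<'E'
from plan import *
snap('side','20',(200,170,360,330),4)
p,Rt,a,z=grasp(slot(-.084,.15),9.2,90,phi=-8)
rows(p,Rt)
E
```

```text
t: 35.3
tcp_pos: [0.4477, 0.3482, 0.2807]
tool_rot: [3.002, 0.002, 1.736]
force: [-0.3, 1.2, -1.0]
gripper_width: 0.0248
shift [-1.8078 -0.0938  0.3429] turn [ 0.0006 -0.0003  0.0014] |mm| 552.7178378938529 deg 0.27702708496469447
```

View pics/side20.png

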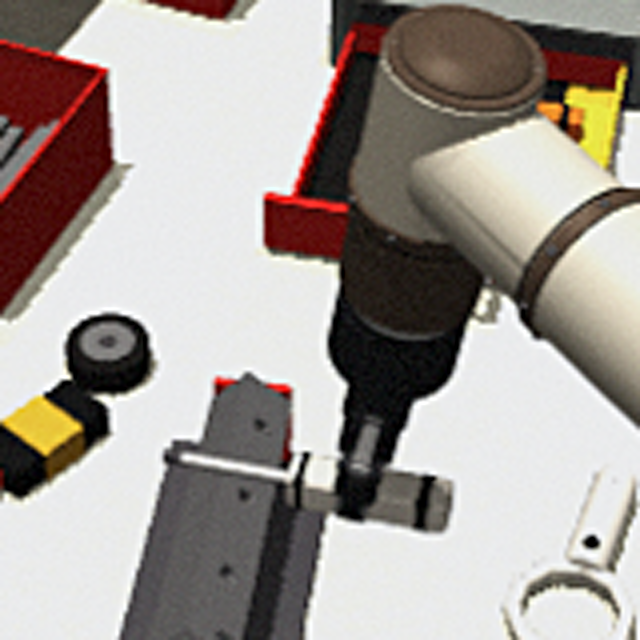

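```bash
python3 -m jog '[[[-0.08,0,0],[0,0,0]],[[-0.15,-0.008,0],[0,0,0]],[[-0.17,-0.01,0],[0,0,0]],[[-0.17,-0.01,0],[0,0,0]],[[-0.17,-0.01,0],[0,0,0]],[[-0.17,-0.01,0],[0,0,0]],[[-0.17,-0.01,0],[0,0,0]],[[-0.17,-0.01,0],[0,0,0]],[[-0.17,-0.01,0],[0,0,0]],[[-0.17,-0.01,0],[0,0,0]],[[-0.14,-0.006,0],[0,0,0]],[[-0.075,-0.005,0],[0,0,0]]]'
python3 -m jog '[[[0,0,0],[0,0,0]],[[0,-0.02,0.1],[0,0,0]],[[0,-0.02,0.1],[0,0,0]],[[0,0,0.05],[0,0,0]],[[0,0,0],[0,0,0]]]'
python3 - <<'E'
from plan import *
snap('side','21',(260,120,400,240),5)
p,Rt,a,z=grasp(slot(-.084,.016),9.2,90,phi=-8)
rows(p,Rt)
import chk; chk.chk('21')
import drv; o=drv.drivers('21',('side',),((.4,.65),(-.3,-.1),(.1,.25)))
print(drv.fitbox([o[('white','side')]],np.radians(9.2),np.radians(90)),bot.observe()['tcp_pos'])
E
```

```text
t: 36.85
tcp_pos: [0.5107, -0.1917, 0.2771]
tool_rot: [2.997, -0.003, 1.731]
force: [0.6, 0.9, -1.7]
gripper_width: 0.0245
t: 37.48
tcp_pos: [0.5094, -0.1882, 0.2005]
tool_rot: [2.999, -0.003, 1.735]
force: [-0.4, 0.3, -0.3]
gripper_width: 0.0249
shift [-0.0059 -0.0262  0.5345] turn [ 0.0017 -0.0008  0.0011] |mm| 160.54292222626532 deg 0.3997012196329566
('blue', 'side') drawer xyz [-0.0118 -0.0402  0.0127] yaw 8.6 tilt 89.5 rms 0.0058 215
('orange', 'side') drawer xyz [ 0.0599 -0.0478  0.013 ] yaw 9.2 tilt 92.0 rms 0.0035 194
('white', 'side') drawer xyz [0.0107 0.0419 0.0049] yaw -81.2 tilt 89.1 rms 0.0089 43
(array([ 0.5547, -0.1713,  0.1826]), np.float64(15.926396877813831), np.float64(84.00427122055191), np.float64(0.005124641174075731), 71) [ 0.5099 -0.1883  0.2017]
```

View pics/side21.png

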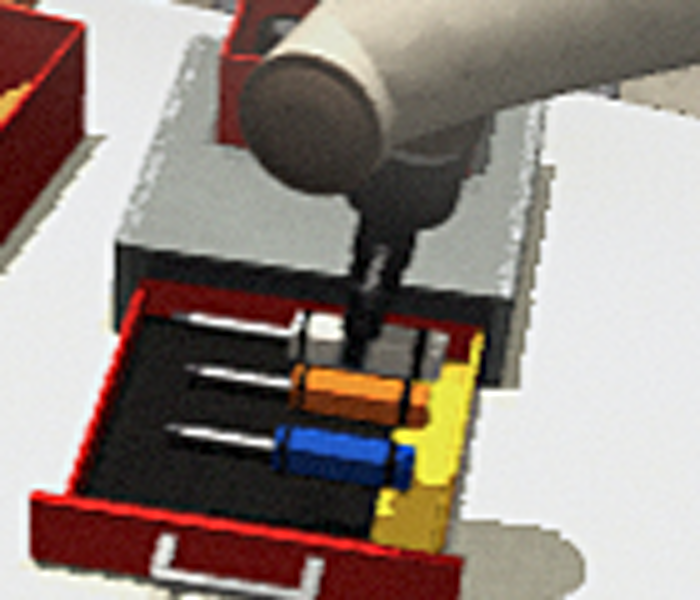

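White is held level, and the other two lie as I left them. Lowering it into the front slot.

```bash
python3 -m jog '[[[-0.003,-0.01,0.08],[0.0015,0,0.001]],[[-0.003,-0.01,0.1],[0,0,0]],[[0,-0.006,0.1],[0,0,0]],[[0,0,0.1],[0,0,0]],[[0,0,0.08],[0,0,0]],[[0,0,0.045],[0,0,0]],[[0,0,0.02],[0,0,0]],[[0,0,0.005],[0,0,0]],[[0,0,0],[0,0,0]]]'
python3 - <<'E'
from plan import *
p,Rt,a,z=grasp(slot(-.084,.013),9.2,90,phi=-8)
rows(p,Rt)
E
```

```text
t: 38.65
tcp_pos: [0.5243, -0.1874, 0.0434]
tool_rot: [3.0, -0.002, 1.732]
force: [0.1, 0.0, -1.4]
gripper_width: 0.0246
shift [-0.0003  0.0016  0.0156] turn [ 0.0006 -0.0007  0.    ] |mm| 4.703969095147067 deg 0.1690896195543931
```

```bash
python3 -m jog '[[[0,0,0.007],[0,0,0]],[[0,0,0.003],[0,0,0]],[[0,0,0],[0,0,0]]]'
python3 -m jog '[[[0,0,0],[0,0,0]],[[0,0,0],[0,0,0]],[[0,0,0],[0,0,0]],[[0,0,-0.05],[0,0,0]],[[0,0,-0.1],[0,0,0]],[[0,0,-0.15],[0,0,0]],[[0,0,-0.15],[0,0,0]],[[0,0,-0.15],[0,0,0]],[[0,0,-0.05],[0,0,0]],[[0,0,0],[0,0,0]]]' 0.45
python3 - <<'E'
from plan import *
snap('side','22',(260,120,400,240),5)
import chk; chk.chk('22')
E
```

```text
t: 39.02
tcp_pos: [0.5246, -0.1875, 0.0419]
tool_rot: [3.0, -0.002, 1.732]
force: [-3.6, -0.1, 10.6]
gripper_width: 0.0246
t: 40.28
tcp_pos: [0.4974, -0.1921, 0.234]
tool_rot: [2.999, -0.002, 1.731]
force: [-0.1, 0.5, -0.0]
gripper_width: 0.0387
('blue', 'side') drawer xyz [-0.0116 -0.0396  0.013 ] yaw 7.6 tilt 90.5 rms 0.0058 215
('orange', 'side') drawer xyz [ 0.0597 -0.0399  0.0129] yaw 7.4 tilt 89.8 rms 0.0052 194
('white', 'side') drawer xyz [-0.0844 -0.028   0.0127] yaw -3.5 tilt 89.2 rms 0.0121 155
```

View pics/side22.png

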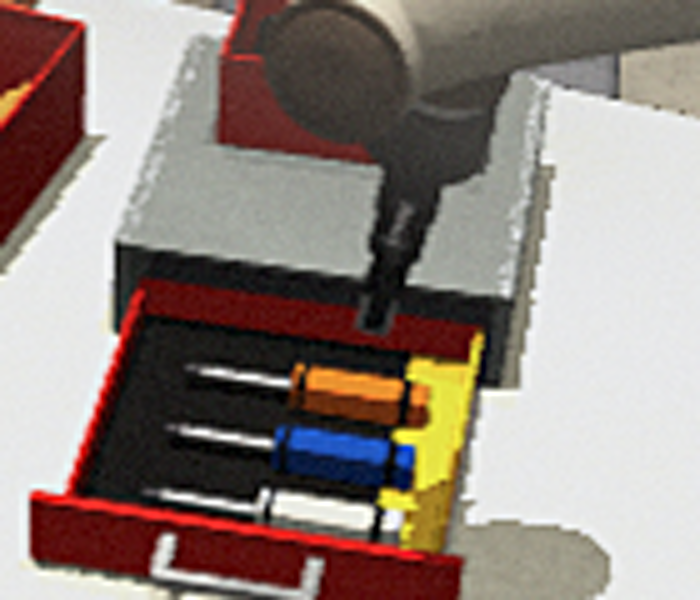

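Run:
```python
from plan import *
rows([.5460,-.0815,.234],R.from_euler('xyz',[np.pi,0,np.radians(99.2)]))
```

```text
shift [0.3371 0.219  0.0264] turn [ 0.0444 -0.0011 -0.0001] |mm| 120.86212370337309 deg 7.994751567421756
```

```bash
python3 -m jog '[[[0.08,0.05,0],[0,0,0]],[[0.1,0.06,0],[0,0,0]],[[0.1,0.06,0.01],[0,0,0]],[[0.057,0.049,0.01],[0,0,0]],[[0,0,0],[0.0444,-0.001,0]],[[0,0,0],[0,0,0]]]' 0.36 40
python3 - <<'E'
from plan import *
snap('top','23',(285,165,410,280),5)
rows([.5460,-.0815,.05],R.from_euler('xyz',[np.pi,0,np.radians(99.2)]))
import chk; chk.chk('23',('top',))
E
```

```text
t: 41.08
tcp_pos: [0.547, -0.081, 0.2334]
tool_rot: [-3.138, -0.0, 1.732]
force: [-0.4, 0.7, -0.1]
gripper_width: 0.0304
shift [-5.000e-04  1.300e-03  6.122e-01] turn [-0.0009 -0.0001  0.    ] |mm| 183.6544991721895 deg 0.16877121347725957
('blue', 'top') drawer xyz [-0.0108 -0.0467  0.0151] yaw 9.4 tilt 89.0 rms 0.0045 221
('orange', 'top') drawer xyz [ 0.0586 -0.0455  0.0194] yaw 7.5 tilt 92.9 rms 0.0017 48
('white', 'top') drawer xyz [-0.0829 -0.0358  0.0151] yaw -1.2 tilt 91.5 rms 0.0063 204
```

View pics/top23.png

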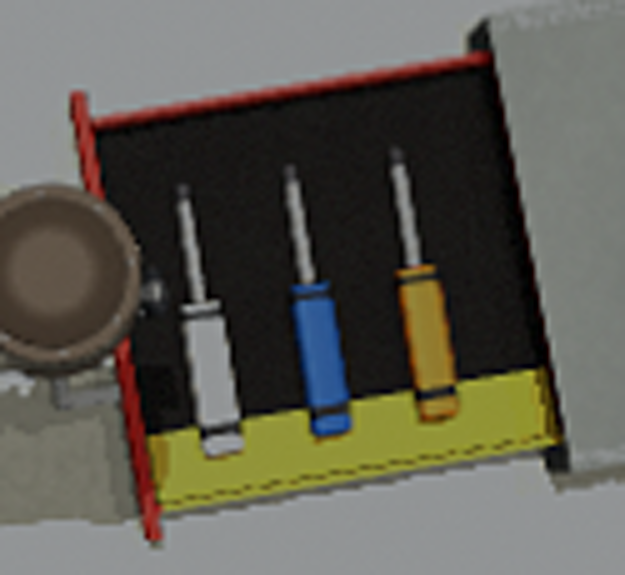

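All three lie parallel, handles at the yellow end, tips well into the other half. I'll pinch the bar and close the drawer gently.

```bash
python3 -m jog '[[[0,0,0.08],[0,0,0]],[[0,0,0.12],[0,0,0]],[[0,0,0.12],[0,0,0]],[[0,0,0.12],[0,0,0]],[[0,0,0.1],[0,0,0]],[[0,0,0.05],[0,0,0]],[[0,0,0.02],[0,0,0]],[[0,0,0],[0,0,0]]]'
python3 -m jog '[[[0,0,0],[0,0,0]],[[0,0,0],[0,0,0]],[[0,0,0],[0,0,0]],[[0,0,0],[0,0,0]]]' 0 40
python3 - <<'E'
from plan import *
snap('side','24',(260,120,400,240),5)
E
```

```text
t: 42.12
tcp_pos: [0.5466, -0.0819, 0.0536]
tool_rot: [3.14, 0.0, 1.731]
force: [0.7, 0.8, -0.0]
gripper_width: 0.0304
t: 42.62
tcp_pos: [0.5471, -0.0818, 0.0544]
tool_rot: [3.139, 0.001, 1.732]
force: [-1.0, -0.5, 6.1]
gripper_width: 0.009
```

View pics/side24.png

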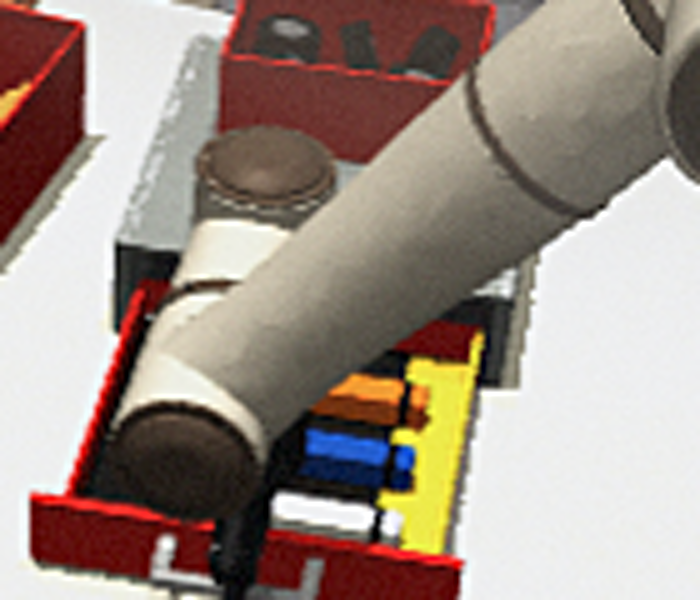

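```bash
python3 -m jog '[[[-0.01,0,0],[0,0,0]],[[-0.02,0,0],[0,0,0]],[[-0.03,0,0],[0,0,0]],[[-0.04,0,0],[0,0,0]],[[-0.05,0,0],[0,0,0]],[[-0.05,0,0],[0,0,0]],[[-0.05,0,0],[0,0,0]],[[-0.05,0,0],[0,0,0]],[[-0.05,0,0],[0,0,0]],[[-0.05,0,0],[0,0,0]],[[-0.05,0,0],[0,0,0]],[[-0.05,0,0],[0,0,0]]]'
python3 -m jog '[[[-0.05,0,0],[0,0,0]],[[-0.05,0,0],[0,0,0]],[[-0.05,0,0],[0,0,0]],[[-0.05,0,0],[0,0,0]],[[-0.05,0,0],[0,0,0]],[[-0.04,0,0],[0,0,0]],[[-0.03,0,0],[0,0,0]],[[-0.02,0,0],[0,0,0]],[[-0.01,0,0],[0,0,0]],[[0,0,0],[0,0,0]]]'
python3 - <<'E'
from plan import *
rows([.5470+.265*.16,-.0815-.265*.987,.0544],R.from_euler('xyz',[np.pi,0,np.radians(99.2)]))
E
```

```text
t: 44.18
tcp_pos: [0.5722, -0.2304, 0.0545]
tool_rot: [3.137, 0.002, 1.732]
force: [2.4, 1.6, 5.3]
gripper_width: 0.009
t: 45.42
tcp_pos: [0.5899, -0.3347, 0.0545]
tool_rot: [3.135, 0.004, 1.732]
force: [5.5, -0.4, 4.0]
gripper_width: 0.009
shift [-0.0273 -0.006   0.0004] turn [0.002  0.0012 0.0003] |mm| 8.392049366399073 deg 0.4200306696377962
```

```bash
python3 -m jog '[[[-0.01,0,0],[0,0,0]],[[-0.01,0,0],[0,0,0]],[[-0.01,0,0],[0,0,0]],[[0,0,0],[0,0,0]]]'; python3 -m jog '[[[-0.008,0,0],[0,0,0]],[[-0.008,0,0],[0,0,0]],[[0,0,0],[0,0,0]],[[0,0,0],[0,0,0]]]'
```

```text
t: 45.92
tcp_pos: [0.5913, -0.3431, 0.0545]
tool_rot: [3.135, 0.003, 1.732]
force: [5.5, 1.3, 3.9]
gripper_width: 0.009
t: 46.42
tcp_pos: [0.5913, -0.3434, 0.0545]
tool_rot: [3.138, -0.003, 1.733]
force: [4.9, 16.4, 10.2]
gripper_width: 0.0093
```

The drawer is on its stop after 265 mm of travel, the full stroke. I'll let go and retreat.

```bash
python3 -m jog '[[[0,0,0],[0,0,0]],[[0.012,0,0],[0,0,0]],[[0,0,0],[0,0,0]],[[0,0,-0.05],[0,0,0]],[[0,0,-0.15],[0,0,0]],[[0,0,-0.2],[0,0,0]],[[0,0,-0.2],[0,0,0]],[[0,0,-0.15],[0,0,0]],[[0.15,-0.1,0],[0,0,0]],[[0.18,-0.1,0],[0,0,0]],[[0.18,-0.1,0],[0,0,0]],[[0.18,-0.1,0],[0,0,0]]]' 0.36
python3 -m jog '[[[0.18,-0.1,0],[0,0,0]],[[0.15,0,0],[0,0,0]],[[0,0,0],[0,0,0]]]'
python3 - <<'E'
from plan import *
snap('top','25'); snap('side','25',(260,120,400,240),5)
p=cv2.imread('pics/top25_raw.png'); cv2.imwrite('pics/top25_z.png',cv2.resize(p[145:270,355:495],None,fx=4.7,fy=4.7,interpolation=cv2.INTER_CUBIC))
E
```

```text
t: 47.92
tcp_pos: [0.4353, -0.1583, 0.2785]
tool_rot: [3.141, 0.001, 1.729]
force: [0.8, 1.5, 0.1]
gripper_width: 0.0311
t: 48.3
tcp_pos: [0.3908, -0.0644, 0.2792]
tool_rot: [3.139, 0.001, 1.735]
force: [0.3, 0.3, 0.2]
gripper_width: 0.0307
```

View pics/top25.png

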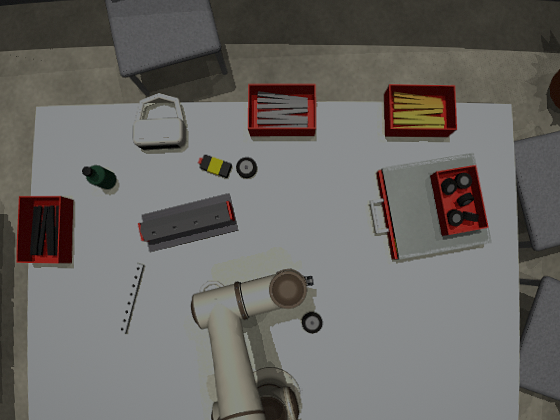

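View pics/top25_z.png

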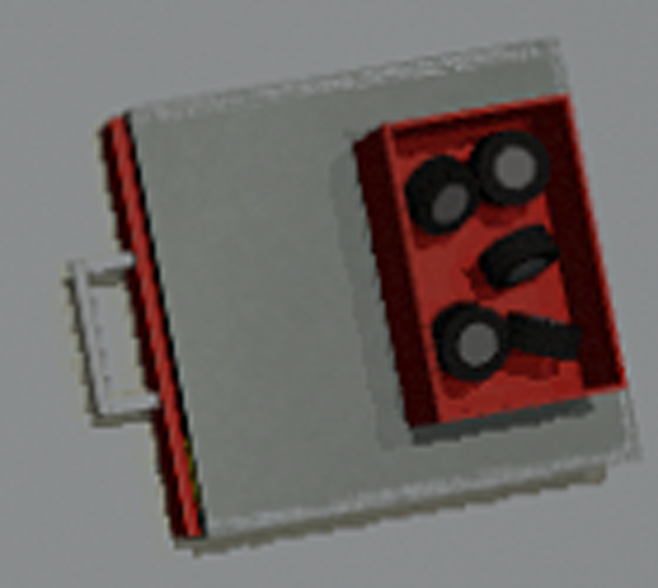

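View pics/side25.png

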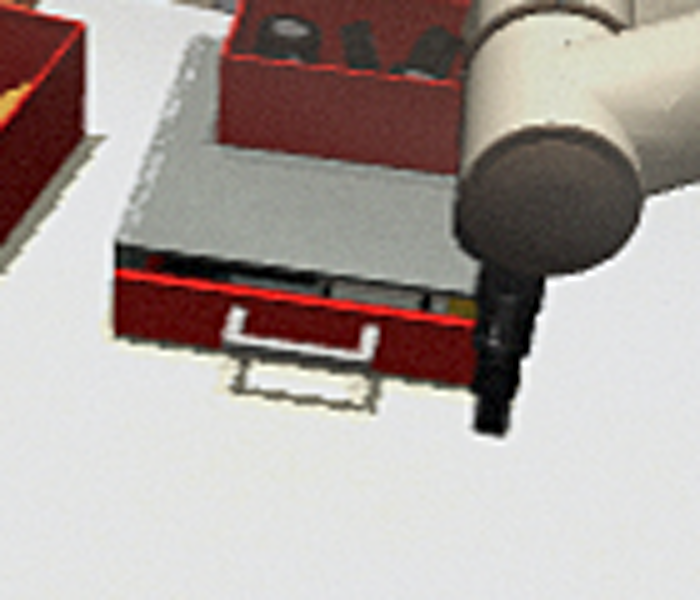

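Run:
```python
from h import *
np.set_printoptions(precision=4,suppress=True)
d=np.load('pics/top25.npy'); f=lambda a,b:(355+a/4.7,145+b/4.7)
X=np.array([.16,-.987,0])
A=pw('top',d,*f(70,265),.05);B=pw('top',d,*f(96,422),.05);m=(A+B)/2
print('bar outer edge mid',m,'along x_u',m@X)
# same from open frame, crop coords 285+a/5,165+b/5
d=np.load('pics/top4.npy');g=lambda a,b:(285+a/5,165+b/5)
A=pw('top',d,*g(30,248),.05);B=pw('top',d,*g(62,420),.05);n=(A+B)/2
print('open',n,'travel',(m-n)@X)
# depth-based travel using handle points
for tag,box in (('4',(285,210,312,255)),('25',(365,195,392,242))):
    d=np.load(f'pics/top{tag}.npy');u0,v0,u1,v1=box
    P=cloud('top',d,u0,v0,u1,v1).reshape(-1,3);P=P[(P[:,2]>.035)&(P[:,2]<.056)]
    s=P@X; print(tag,len(P),np.percentile(s,[2,5,10]))
```

```text
bar outer edge mid [ 0.5888 -0.3354  0.05  ] along x_u 0.4252540928907157
open [ 0.5443 -0.0787  0.05  ] travel 0.26044313631270183
4 168 [0.162  0.1625 0.1634]
25 220 [0.4244 0.4251 0.4259]
```

The bar's travel comes out at 260 to 265 mm, so the drawer is shut to within about 5 mm at worst. Since that is near the limit, I'll give the bar a gentle push with closed fingers to make sure.

Run:
```python
from plan import *
rows([.5835,-.299,.26],R.from_euler('xyz',[np.pi,0,np.radians(99.2)]))
```

```text
shift [-0.8696  0.5069  0.0637] turn [0.0004 0.0003 0.0001] |mm| 302.57087621046827 deg 0.08327292395774993
```

```bash
python3 -m jog '[[[-0.08,0.05,0],[0,0,0]],[[-0.14,0.08,0],[0,0,0]],[[-0.15,0.09,0],[0,0,0]],[[-0.15,0.09,0.02],[0,0,0]],[[-0.15,0.09,0.02],[0,0,0]],[[-0.12,0.07,0.02],[0,0,0]],[[-0.08,0.037,0],[0,0,0]],[[0,0,0],[0,0,0]]]' 0 20
python3 -m jog '[[[0,0,0.1],[0,0,0]],[[0,0,0.15],[0,0,0]],[[0,0,0.15],[0,0,0]],[[0,0,0.15],[0,0,0]],[[0,0,0.1],[0,0,0]],[[0,0,0.04],[0,0,0]],[[0,0,0],[0,0,0]]]'
```

```text
t: 49.4
tcp_pos: [0.5833, -0.3024, 0.2581]
tool_rot: [-3.139, -0.0, 1.726]
force: [-0.1, -0.0, -1.1]
gripper_width: 0.0001
t: 50.28
tcp_pos: [0.5832, -0.2993, 0.0531]
tool_rot: [-3.141, 0.0, 1.731]
force: [-0.9, 1.1, 0.6]
gripper_width: 0.0002
```

```bash
python3 -m jog '[[[-0.02,0,0],[0,0,0]],[[-0.02,0,0],[0,0,0]],[[-0.01,0,0],[0,0,0]],[[-0.01,0,0],[0,0,0]],[[0,0,0],[0,0,0]]]'; python3 -m jog '[[[-0.01,0,0],[0,0,0]],[[0,0,0],[0,0,0]]]'
```

```text
t: 50.9
tcp_pos: [0.5865, -0.3168, 0.0534]
tool_rot: [3.141, 0.0, 1.731]
force: [0.9, 0.2, -0.3]
gripper_width: -0.0001
t: 51.15
tcp_pos: [0.587, -0.3197, 0.0533]
tool_rot: [3.141, 0.0, 1.731]
force: [1.1, -0.6, 0.5]
gripper_width: 0.0001
```

```bash
python3 -m jog '[[[-0.01,0,0],[0,0,0]],[[-0.007,0,0],[0,0,0]],[[0,0,0],[0,0,0]]]'; python3 -m jog '[[[-0.007,0,0],[0,0,0]],[[-0.007,0,0],[0,0,0]],[[0,0,0],[0,0,0]]]'
```

```text
t: 51.52
tcp_pos: [0.5879, -0.3247, 0.0533]
tool_rot: [3.141, 0.0, 1.731]
force: [-0.3, 0.3, 0.2]
gripper_width: -0.0002
t: 51.9
tcp_pos: [0.5879, -0.3252, 0.0533]
tool_rot: [-3.14, -0.005, 1.732]
force: [-1.2, 12.9, 5.1]
gripper_width: 0.0
```

It met a hard stop at 13 N almost as soon as it touched, so the drawer is fully shut. I'll back off and take a last look.

```bash
python3 -m jog '[[[0.05,0,0],[0,0,0]],[[0.08,0,0],[0,0,0]],[[0,0,-0.12],[0,0,0]],[[0,0,-0.18],[0,0,0]],[[0,0,-0.18],[0,0,0]],[[0,0,-0.18],[0,0,0]],[[0.12,-0.08,0],[0,0,0]],[[0.15,-0.1,0],[0,0,0]],[[0.15,-0.1,0],[0,0,0]],[[0.15,-0.1,0],[0,0,0]],[[0,0,0],[0,0,0]],[[0,0,0],[0,0,0]]]'
python3 - <<'E'
from h import *
d=snap('top','26')[1]; snap('side','26')
X=np.array([.16,-.987,0])
P=cloud('top',d,365,195,392,242).reshape(-1,3);P=P[(P[:,2]>.035)&(P[:,2]<.056)]
print(np.percentile(P@X,[2,5,10]),bot.observe()['force'],bot.observe()['t'])
E
```

```text
t: 53.4
tcp_pos: [0.4427, -0.1397, 0.2518]
tool_rot: [3.139, 0.001, 1.732]
force: [-0.3, -0.4, -0.9]
gripper_width: -0.0001
[0.42446508 0.4250718  0.4258734 ] [ 0.69140257 -0.06901513 -0.32386831] 53.5
```

View pics/top26.png

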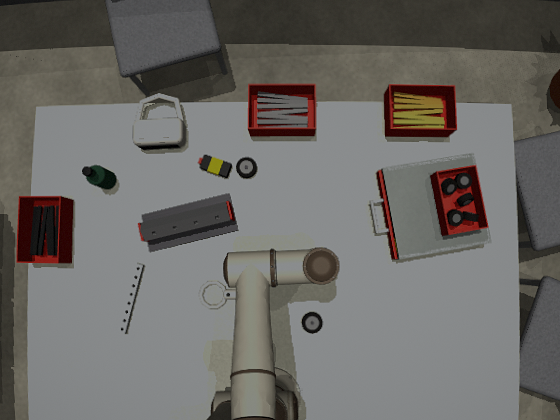

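View pics/side26.png

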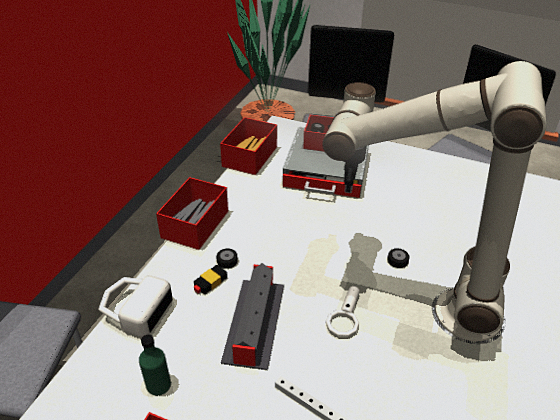

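The drawer is shut against its stop, the stand is empty, and the wheel and battery are in their starting places. Handing in.

```bash
python3 -c "
from rig import ticket
print(ticket.close_job())"
```

```text
the job is handed in; nothing more can be done
None
```

I pulled the drawer fully open and took all three drivers out of the stand: orange, blue and white (green was absent). I laid them flat and parallel in the drawer with their handles at the yellow end. Then I pushed the drawer shut and handed the job in at about 53 s.

**Drivers:** my last view before closing showed handle centres about 13 mm above the floor and 35–47 mm into the yellow half. Blue and orange fitted within about 3° of the drawer's axis. White's fit disagreed by 10–13° (top and side cameras). That fit was poor, and in the picture white looks parallel to the others.

**Drawer:** gripper travel came to 265 mm, the full stroke. Camera estimates of the travel were 260–263 mm, so I pushed the bar again with closed fingers. It met a hard stop at 13 N, and the camera showed no further movement.

**At the end:** the gripper was clear of everything, and the wheel and battery stood where they began. With the drawer shut I could only see part of white through the slit, so the final rest of the other two is unconfirmed. I saw no driver knocked aside and no grip slip.

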